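Unload the rinse station's hook carriage

ROBOT

A 6-joint arm with a two-finger parallel gripper is mounted at the origin on the work surface. World frame = base frame: x ahead of the robot, y to its left, z up, the work surface at z = 0. Lengths are in m, angles in rad, forces in N, time in s.
With the tool pointing down it reaches from about 0.375 to 0.9 m from the base axis. Payload 3.1 kg.
Tool frame: the origin (TCP) lies where the fingers leave the gripper's body, on its centre line; the fingertips stand 73 mm ahead of it and the grasp point (between the pads) lies 54 mm ahead of it; z points along the fingers, y is the line along which they close (so a half turn about z gives the same grasp; the last joint's range is limited). The gripper opens to 85 mm and grips with 20 to 120 N. Pads are 22 mm wide; open, the fingers measure 114 mm over their backs; the gripper's body (76 mm by 85 mm) begins 54 mm behind the grasp point. The pads swing forward as they close: fully open they stand 13 mm farther back than shut.
Start: joints at [1.032, 0.527, 1.433, -0, 1.181, -0.178], TCP at [0.221, 0.585, 0.304] pointing down, gripper open.
Joint ranges: [-3.08, 3.08], [-0.75, 2.2], [0.22, 2.44], [-1.43, 4.57], [0, 2.65], [-2.85, 2.85]. Speed limits (rad/s): [2.79, 2.79, 3.14, 3.14, 3.14, 3.14].

INTERFACE

Orientations are given as a unit quaternion [x, y, z, w].
In Python, from station import manip gives the robot as it stands.
- The arm moves only by the shell command python3 -m crank 'ROWS' [FORCE]. ROWS is JSON, a list of rows, each an object with "dp": the shift along the tool's x, y, z normalised to -1 to 1, where 1 is 50 cm, a list of three; "delta_rot": the turn, a rotation vector about the tool's x, y, z normalised to -1 to 1, where 1 is 2 pi rad, a list of three; "fingers": the opening, from -1 (shut) to 1 (fully open). A call has 1 to 12 rows; each row shifts and turns the commanded pose from where the row before left it, along the tool's axes as they then stand; what a row does not reach is not made up. A row lasts 1/12 s, in which the tool goes at most 41.7 mm and 7.16 degrees, less where a joint would pass 70% of its speed; a pose out of reach is approached as far as the arm can. A call with a number of a shift or a turn outside -1 to 1 is refused whole. A call with a gripper value outside its range is refused whole. The fingers move at their own pace and stop on an object; FORCE is the grip in N (left out, the last holds). Time passes only in rows, so rows that do not move let the fingers close. It gives the time, the measured TCP pose, the force, the opening and the grip force at its end, in the units of the state.
- manip.sense(): the state, without advancing time (a new reading comes with each control period).
- manip.snapshot(name): name is "scene" or "top"; returns (picture, depth): 420x560x3 uint8, red, green, blue; 420x560 float32, m along the optical axis (not along the pixel's ray), 0 where there is no reading.
- manip.camera_model(name): a dict with "fx", "fy", "cx", "cy" (pixels), "k1" (the pictures are not rectified: a ray, as slopes to the right and down, at radius r is drawn at 1 + k1 r^2 times it, then the intrinsics apply), "origin" and "attitude" of the camera in the world. Camera axes: x right, y up, looking along -z (the intrinsics and any distortion apply to the point x, -y, -z); pixel columns grow to the right and rows downward; lengths in m; the calibration is good to about 2 mm. A picture is of the moment at which its call begins. camera_model takes no time and is no camera call.
- manip.sign_off(): hands the job in; it is judged then, once.
The state is a dict: "t": time; "q": joint angles; "qd": joint speeds; "tau": joint torques, N m; "tcp_pos": TCP position; "tool_rot": TCP orientation; "force": force on the tool from outside, world axes, zero at the start; "ft_torque": the same for the moment, N m; "finger_gap": opening from 0.0 (shut) to 1.0 (fully open); "gripper_force": force on a finger pad.
Only numpy, scipy, OpenCV 4.12 (cv2) and the standard library are available. Lean on these libraries where they do the work, as an engineer would, in place of code of your own. Each camera call takes 0.05 s, during which the arm holds its last target. There are 200 camera calls.

TASK

Unload the rinse station: draw the orange-handled lock pin straight out of its bore and park it in the open yellow notch beside it, then pull the hook carriage all the way out by its red grip so the plates clear the rinse bar. Lift every hanging plate up and off its hook and lay it down flat inside the blue tote, letting go of each. Finally push the empty carriage all the way home again, leaving the pin parked and the tote standing level, and do not disturb the jar, the carton or the brush.

Things in the scene. Friction and masses are not known exactly. Their poses are not given: they have to be found in the camera images.
- station: Fixed rinse station, grey drip base 12 mm thick; origin on the table under its middle. +x points away from the robot (yaw varies a little), +y left, z up; all points below have the same axes. A blue lug (46 mm wide, y -190 to -160 mm, top at z 83 mm) holds the lock pin; a yellow block nearer the robot has the parking notch.
- rinse_bar (a point): Middle of the fixed steel rinse bar, 18 mm thick, 200 mm long along station y, at station (15, 0, 268) mm, right above the plates while the carriage is home. Arms carry it from two posts behind.
- bore (a point): Mouth of the lock-pin bore on the outer (-y) face of the blue lug. The bore is 14 mm square and runs along station y through the 30 mm thick lug and, 10 mm further, through an equal hole in the carriage's 10 mm side plate. The pin comes out along -y.
- notch (a point): Outer (-y) end of the open-topped slot in the yellow block, mid-width, at the height of the pin's axis when it rests on the slot floor (6 mm below). Slot 18 mm wide, 60 mm long along +y from here; walls 12 mm thick, rising 16 mm above this point. Parked: shank in the slot, handle outside against the block, pin origin at this point.
- pin: Lock pin: steel shank 12 mm thick, 75 mm long along its +y; orange square handle 24 x 24 mm, 50 mm long along its -y. Origin on the axis where they meet (handle centre at y -25 mm). 90 g, balances 26 mm into the shank. It starts level along station y, shank in the bore, origin 2 mm outside its mouth; after 75 mm along -y it is free.
- carriage (a joint): Hook carriage slide, m: 0 = home under the rinse bar (locked by the pin), 0.09 = fully out, towards the robot (station -x). Slides stiffly (2.5 N), stays where left.
- beam (a point): Middle of the carriage beam (20 x 300 x 20 mm along y), 155 mm up, moving with the carriage. Four hooks at y -102, -34, 34, 102 mm from it: round bars 10 mm thick at this height, pointing to -x, the tip's axis 75 mm from here, turned up to 15 mm above this point. The beam's top is 10 mm above this point.
- grip (a point): Middle of the top of the carriage's red upright grip, 20 mm (x) by 30 mm (y), reaching 85 mm down from here; 185 mm above the table, moving with the carriage.
- tote: Loose blue tote, outside 200 (x) x 170 (y) x 70 mm tall, walls and floor 5 mm, open on top, 0.8 kg. Origin at the centre of its underside.
- plate1: Coated plate, 10 (x) x 52 (y) x 130 (z) mm, 0.2 kg; may be absent. Origin mid-width and mid-thickness, 45 mm above its lower end. Eye 30 mm wide from z +9 to +43 mm; the solid tab above it (z +43 to +85 mm) can be pinched across the 10 mm. Starts hanging at station y -102 mm, faces square to the hook. To come off: rise 10 to 24 mm (17 is best), then move along station -x past the hook's tip.
- plate2: Coated plate, 10 (x) x 52 (y) x 130 (z) mm, 0.2 kg; may be absent. Origin mid-width and mid-thickness, 45 mm above its lower end. Eye 30 mm wide from z +9 to +43 mm; the solid tab above it (z +43 to +85 mm) can be pinched across the 10 mm. Starts hanging at station y -34 mm, faces square to the hook. To come off: rise 10 to 24 mm (17 is best), then move along station -x past the hook's tip.
- plate3: Coated plate, 10 (x) x 52 (y) x 130 (z) mm, 0.2 kg; may be absent. Origin mid-width and mid-thickness, 45 mm above its lower end. Eye 30 mm wide from z +9 to +43 mm; the solid tab above it (z +43 to +85 mm) can be pinched across the 10 mm. Starts hanging at station y 34 mm, faces square to the hook. To come off: rise 10 to 24 mm (17 is best), then move along station -x past the hook's tip.
- plate4: Coated plate, 10 (x) x 52 (y) x 130 (z) mm, 0.2 kg; may be absent. Origin mid-width and mid-thickness, 45 mm above its lower end. Eye 30 mm wide from z +9 to +43 mm; the solid tab above it (z +43 to +85 mm) can be pinched across the 10 mm. Starts hanging at station y 102 mm, faces square to the hook. To come off: rise 10 to 24 mm (17 is best), then move along station -x past the hook's tip.
- jar: Bystander: jar 64 mm wide, 100 mm tall; origin under its centre.
- carton: Bystander: cardboard carton 110 x 80 x 70 mm; origin under its centre.
- brush: Bystander: hand brush lying flat along its x; origin under its middle.

How it is judged:
On the way, in this order (a step that is already met when the one before it is completed fails the run):
1. the lock pin lies released in the parking notch (x of pin in the frame of notch between -0.008 and 0.008 m and y of pin in the frame of notch between -0.025 and 0.015 m and z of pin in the frame of notch between -0.006 and 0.008 m and angle between the y axis of pin and the y axis of notch, either way round below 0.15 rad and linear speed of pin below 0.02 m/s and contact force between the fingers and pin below 0.1 N), for 0.2 s.
2. the carriage is pulled out fully (value of joint carriage above 0.08 m), for 0.2 s.
3. every plate present lies released in the tote (x of plate1 in the frame of tote between -0.085 and 0.085 m and y of plate1 in the frame of tote between -0.075 and 0.075 m and z of plate1 in the frame of tote between 0 and 0.066 m and angle between the x axis of each of plate1, plate2, plate3, plate4 and the z axis of tote, either way round below 0.7 rad and linear speed of each of plate1, plate2, plate3, plate4 below 0.03 m/s and contact force between the fingers and plate1 below 0.1 N and x of plate2 in the frame of tote between -0.085 and 0.085 m and y of plate2 in the frame of tote between -0.075 and 0.075 m and z of plate2 in the frame of tote between 0 and 0.066 m and contact force between the fingers and plate2 below 0.1 N and x of plate3 in the frame of tote between -0.085 and 0.085 m and y of plate3 in the frame of tote between -0.075 and 0.075 m and z of plate3 in the frame of tote between 0 and 0.066 m and contact force between the fingers and plate3 below 0.1 N and x of plate4 in the frame of tote between -0.085 and 0.085 m and y of plate4 in the frame of tote between -0.075 and 0.075 m and z of plate4 in the frame of tote between 0 and 0.066 m and contact force between the fingers and plate4 below 0.1 N), for 0.2 s.
At the end, for the whole second after the job is handed in: Every plate lies released, still and within 40 degrees of flat in the tote, its origin below the rim; tote level (6 degrees); pin released in the notch (8 mm of mid-slot, 9 degrees, shoulder within 25 mm of the block face); carriage home (8 mm). Jar, carton, brush not moved 30 mm (all of step 1 and all of step 3 and value of joint carriage below 0.008 m and angle between tote's own z axis and vertical below 0.1 rad and linear speed of tote below 0.02 m/s); the robot touches nothing.
It fails at once if the jar is disturbed (moved 30 mm) (distance of jar from where it was at the start of the episode above 0.03 m).
It fails at once if the carton is disturbed (moved 30 mm) (distance of carton from where it was at the start of the episode above 0.03 m).
It fails at once if the brush is disturbed (moved 30 mm) (distance of brush from where it was at the start of the episode above 0.03 m).
Of plate1, plate2, plate3, plate4 only 2 to 4 are there at a start; the rules pass over those that are not, and their reading is None.
At some moment in a run one of tote may be knocked a few centimetres aside while the robot is not near it.
Once in a run the grip may slacken for a moment while it holds something.
It also fails if it takes over 210 s, if anything falls off the work surface, if the arm or the gripper's body presses on something with over 40 N, if the wrist force passes 120 N, or if a joint passes its speed limit or range.

## Working session

There is one attempt and no reset: what is moved stays moved. The work goes in short steps, Python scripts to look and compute and a shell command to move; the robot and the scene stay as the last step left them, time stands still between calls to the robot, and variables do not carry over. Pictures are saved under pics/ and viewed, at most 14 in all, crops included, and the job is handed in when it is done.

```bash
ls; mkdir -p pics
cat > h.py <<'E'
import numpy as np, cv2
from scipy.spatial.transform import Rotation as R
from station import manip
def cam(n):
    m=manip.camera_model(n); a=np.array(m['attitude'])
    Rm=R.from_quat(a).as_matrix() if a.size==4 else a.reshape(3,3)
    return m,np.array(m['origin']),Rm
def rays(n,u,v):
    m,o,Rm=cam(n); x=(np.asarray(u,float)-m['cx'])/m['fx']; y=(np.asarray(v,float)-m['cy'])/m['fy']
    a,b=x.copy(),y.copy()
    for _ in range(10):
        s=1+m['k1']*(a*a+b*b); a,b=x/s,y/s
    return o,np.stack([a,-b,-np.ones_like(a)],-1)@Rm.T
def pts(n,d):
    v,u=np.mgrid[0:d.shape[0],0:d.shape[1]]; o,r=rays(n,u,v); P=o+r*d[...,None]; P[d<=0]=np.nan; return P
def proj(n,p):
    m,o,Rm=cam(n); c=(np.atleast_2d(p)-o)@Rm; x=c[:,0]/-c[:,2]; y=-c[:,1]/-c[:,2]; s=1+m['k1']*(x*x+y*y)
    return np.stack([m['fx']*x*s+m['cx'],m['fy']*y*s+m['cy']],-1)
def snap(n,f=None):
    p,d=manip.snapshot(n)
    if f: cv2.imwrite('pics/'+f+'.png',cv2.cvtColor(p,cv2.COLOR_RGB2BGR)); 
    return p,d,pts(n,d)
E
python3 - <<'E'
from h import *
print(manip.sense())
for n in ('scene','top'):
    print(manip.camera_model(n)); p,d,P=snap(n,n+'0'); np.savez('/tmp/%s0.npz'%n,p=p,d=d,P=P)
E
```

```text
pics
{'t': 0.0, 'q': array([ 1.03154032e+00,  5.28484086e-01,  1.43388413e+00, -2.09181093e-05,
        1.18136326e+00, -1.78493867e-01]), 'qd': array([ 0.00066487, -0.00052217, -0.00140385, -0.00063185,  0.00056582,
       -0.00052474]), 'tau': array([ 2.57753672e-03, -4.42340040e+01, -1.78032643e+01, -1.09970740e-04,
        8.24453164e-03,  2.61090196e-05]), 'tcp_pos': array([0.22030609, 0.58430313, 0.3029282 ]), 'tool_rot': array([ 1.79400454e-01,  9.83775550e-01, -1.00467668e-03, -3.66543488e-04]), 'force': array([-0.33739911, -0.00101325, -0.28870403]), 'ft_torque': array([-0.01189721,  0.02002149, -0.02935357]), 'gripper_force': 0.0, 'finger_gap': 0.9969829150356284}
{'fx': 516.7408571765335, 'fy': 516.7408571765335, 'cx': 277.8816189440139, 'cy': 211.2350548275273, 'k1': 0.06352947672929421, 'origin': array([1.39482774, 0.17258747, 1.46026289]), 'attitude': array([0.19187783, 0.23873108, 0.74662112, 0.59054828])}
{'fx': 493.9711251400109, 'fy': 493.9711251400109, 'cx': 279.7460640920704, 'cy': 213.7513479096568, 'k1': -0.13715348004697528, 'origin': array([ 0.22682696, -0.02626377,  1.40841119]), 'attitude': array([-0.07751873,  0.08126557,  0.72028537, -0.68452592])}
```

View pics/scene0.png

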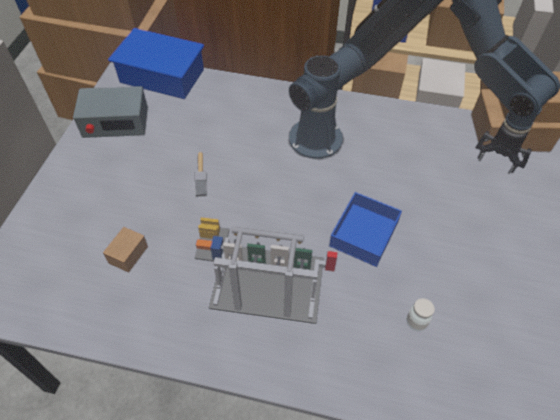

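View pics/top0.png

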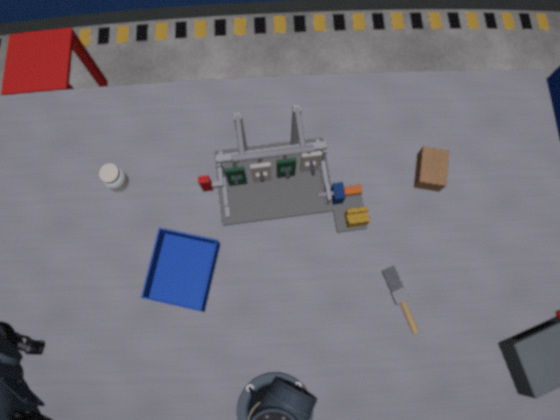

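The scene view shows the station at about (265,265), tote (365,230), red grip (331,261), orange pin (205,244), yellow block (209,227). The top view shows the pin handle (353,190), yellow block (357,216), grip (205,183), tote (180,270). All four hooks are loaded.

```bash
cat > /tmp/a.py <<'E'
from h import *
rng={'orange':((5,150,120),(14,255,255)),'yellow':((18,140,100),(32,255,255)),'blue':((108,130,50),(125,255,255)),'red':((170,150,90),(179,255,255)),'red2':((0,180,90),(4,255,255)),'green':((60,60,20),(95,255,255))}
for n in ('scene','top'):
    z=np.load('/tmp/%s0.npz'%n); p,P=z['p'],z['P']; h=cv2.cvtColor(p,cv2.COLOR_RGB2HSV)
    for c,(a,b) in rng.items():
        m=cv2.inRange(h,a,b); k,l,s,ce=cv2.connectedComponentsWithStats(m)
        for i in range(1,k):
            if s[i,4]<15: continue
            q=P[l==i]; q=q[np.isfinite(q[:,0])]
            if len(q)<5 or not(-.6<np.median(q[:,1])<.6 and .2<np.median(q[:,0])<1 and np.median(q[:,2])>-.02): continue
            top=q[q[:,2]>np.percentile(q[:,2],95)-.006]
            print(n,c,s[i],ce[i].round(1),'lo',np.percentile(q,3,0).round(3),'hi',np.percentile(q,97,0).round(3),'topmean',top.mean(0).round(4),len(top))
E
python3 /tmp/a.py
python3 - <<'E'
import cv2
for n,(x,y,w,h) in {'scene':(170,200,190,130),'top':(190,90,200,150)}.items():
    i=cv2.imread(f'pics/{n}0.png')[y:y+h,x:x+w]; cv2.imwrite(f'pics/{n}0c.png',cv2.resize(i,(w*4,h*4),interpolation=cv2.INTER_CUBIC))
E
```

```text
scene orange [197 240  14   7  58] [203.3 243.1] lo [ 0.588 -0.269  0.064] hi [ 0.609 -0.231  0.075] topmean [ 0.5993 -0.249   0.0723] 29
scene yellow [202 219  16   3  23] [209.9 219.9] lo [ 0.501 -0.282  0.061] hi [ 0.512 -0.237  0.078] topmean [ 0.5102 -0.2583  0.0744] 9
scene yellow [200 223  18   7  48] [208.3 226.2] lo [ 0.51  -0.281  0.044] hi [ 0.542 -0.234  0.076] topmean [ 0.5364 -0.2599  0.0722] 21
scene blue [ 331  193   70   69 2384] [365.4 228.6] lo [ 0.294  0.159 -0.003] hi [0.503 0.327 0.07 ] topmean [0.4217 0.2534 0.0677] 271
scene blue [338 242   6   9  17] [340.  247.3] lo [0.479 0.167 0.008] hi [0.486 0.183 0.048] topmean [0.4812 0.1692 0.0452] 3
scene red [328 252   9   6  29] [331.8 254.2] lo [0.605 0.143 0.177] hi [0.621 0.164 0.19 ] topmean [0.6149 0.1522 0.1869] 13
scene green [248 244  16   4  36] [255.5 245.8] lo [ 0.642 -0.085  0.196] hi [ 0.652 -0.043  0.206] topmean [ 0.6477 -0.0599  0.2029] 26
scene green [296 249  16   4  33] [303.4 250.2] lo [0.624 0.055 0.196] hi [0.635 0.093 0.206] topmean [0.6306 0.074  0.2023] 17
top orange [345 186  16   9 109] [
[... 192 characters left out ...]
  0.076] topmean [ 0.5143 -0.2587  0.0727] 123
top blue [332 183  12  20 172] [338.  192.4] lo [ 0.567 -0.219  0.04 ] hi [ 0.607 -0.195  0.088] topmean [ 0.5878 -0.2075  0.0848] 95
top blue [ 142  229   77   81 4470] [180.6 269.2] lo [ 0.301  0.155 -0.   ] hi [0.495 0.333 0.07 ] topmean [0.3869 0.2341 0.0691] 393
top red2 [200 178  10   7  47] [204.1 180.7] lo [0.6   0.141 0.169] hi [0.612 0.161 0.19 ] topmean [0.6062 0.1522 0.1869] 27
top green [277 158  19  19 238] [285.6 166. ] lo [ 0.638 -0.084  0.087] hi [ 0.648 -0.042  0.204] topmean [ 0.6428 -0.0628  0.2013] 62
top green [224 167  22  18 236] [235.4 174.4] lo [0.621 0.05  0.089] hi [0.631 0.094 0.204] topmean [0.6261 0.0731 0.2012] 61
```

View pics/scene0c.png

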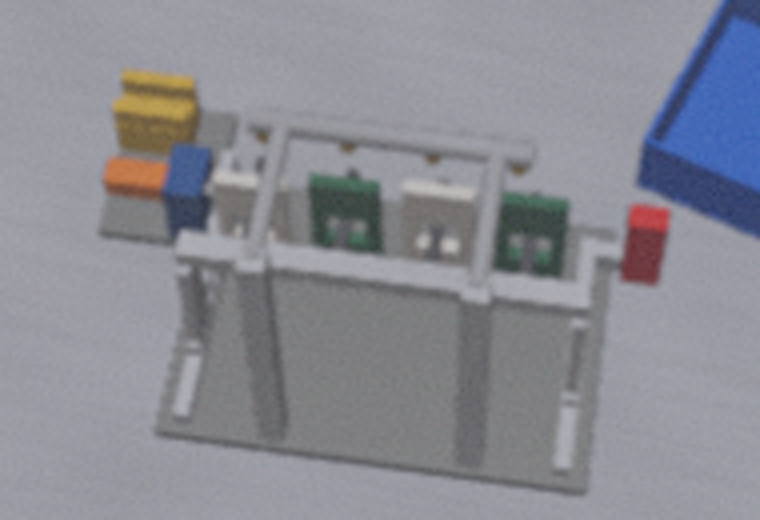

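View pics/top0c.png

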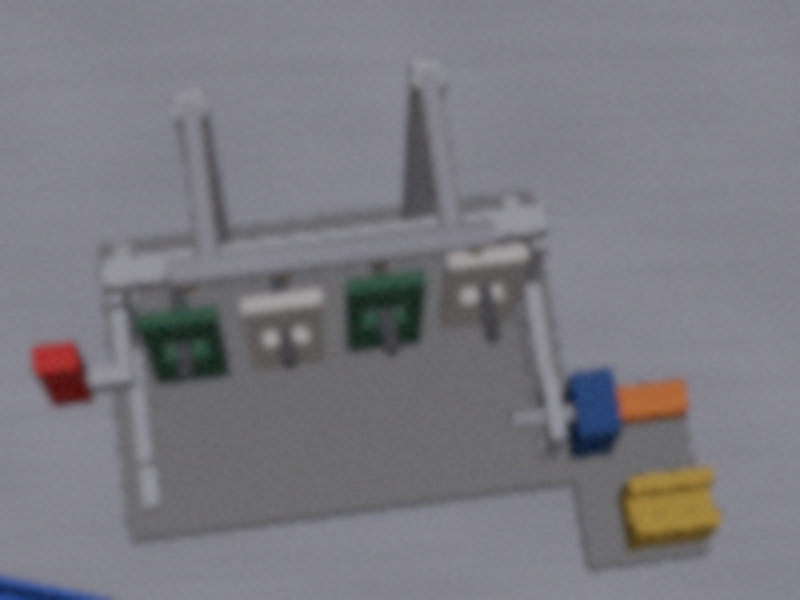

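```bash
cat >> h.py <<'E'
YAW=0.125; EX=np.array([np.cos(YAW),np.sin(YAW),0]); EY=np.array([-np.sin(YAW),np.cos(YAW),0]); O=np.array([.626,-.0295,0])
def st(p): d=np.asarray(p,float)-O; return np.stack([d@EX,d@EY,d[...,2]],-1)
def wd(s): s=np.asarray(s,float); return O+s[0]*EX+s[1]*EY+s[2]*np.array([0,0,1.])
def go(grasp,ydir=None,off=.054):
    "shift (units) that brings the grasp point to grasp; turn about tool z that brings tool y along ydir"
    s=manip.sense(); Rm=R.from_quat(s['tool_rot']); d=np.asarray(grasp,float)-(s['tcp_pos']+Rm.apply([0,0,off]))
    print('tcp',s['tcp_pos'].round(4),'st',st(s['tcp_pos']).round(4),'world d',d.round(4),'tool d units',(Rm.inv().apply(d)/.5).round(4),'rows',np.ceil(np.linalg.norm(d)/.041))
    if ydir is not None:
        t=Rm.inv().apply(ydir); print('rotz units',round(np.arctan2(-t[0],t[1])/2/np.pi,4),'tilt z',Rm.apply([0,0,1]).round(3))
E
python3 - <<'E'
from h import *
print('yaxis',R.from_quat(manip.sense()['tool_rot']).as_matrix().round(3))
go([.594,-.240,.20],EX)
E
```

```text
yaxis [[-0.936  0.353 -0.001]
 [ 0.353  0.936 -0.002]
 [ 0.    -0.002 -1.   ]]
tcp [0.2203 0.5843 0.303 ] st [-0.326   0.6596  0.303 ] world d [ 0.3737 -0.8242 -0.049 ] tool d units [-1.2813 -1.2782  0.1001] rows 23.0
rotz units 0.1727 tilt z [-0.001 -0.002 -1.   ]
```

```bash
python3 -m crank '[{"dp":[-0.058,-0.058,0],"delta_rot":[0,0,0],"fingers":0.2},{"dp":[-0.058,-0.058,0],"delta_rot":[0,0,0],"fingers":0.2},{"dp":[-0.058,-0.058,0],"delta_rot":[0,0,0],"fingers":0.2},{"dp":[-0.058,-0.058,0],"delta_rot":[0,0,0],"fingers":0.2},{"dp":[-0.058,-0.058,0],"delta_rot":[0,0,0],"fingers":0.2},{"dp":[-0.058,-0.058,0],"delta_rot":[0,0,0],"fingers":0.2},{"dp":[-0.058,-0.058,0],"delta_rot":[0,0,0],"fingers":0.2},{"dp":[-0.058,-0.058,0],"delta_rot":[0,0,0],"fingers":0.2},{"dp":[-0.058,-0.058,0],"delta_rot":[0,0,0],"fingers":0.2},{"dp":[-0.058,-0.058,0],"delta_rot":[0,0,0],"fingers":0.2},{"dp":[-0.058,-0.058,0],"delta_rot":[0,0,0],"fingers":0.2},{"dp":[-0.058,-0.058,0],"delta_rot":[0,0,0],"fingers":0.2}]' 60
python3 -m crank '[{"dp":[-0.058,-0.058,0],"delta_rot":[0,0,0],"fingers":0.2},{"dp":[-0.058,-0.058,0],"delta_rot":[0,0,0],"fingers":0.2},{"dp":[-0.058,-0.058,0],"delta_rot":[0,0,0],"fingers":0.2},{"dp":[-0.058,-0.058,0],"delta_rot":[0,0,0],"fingers":0.2},{"dp":[-0.058,-0.058,0],"delta_rot":[0,0,0],"fingers":0.2},{"dp":[-0.058,-0.058,0],"delta_rot":[0,0,0],"fingers":0.2},{"dp":[-0.058,-0.058,0],"delta_rot":[0,0,0],"fingers":0.2},{"dp":[-0.058,-0.058,0],"delta_rot":[0,0,0],"fingers":0.2},{"dp":[-0.058,-0.058,0],"delta_rot":[0,0,0],"fingers":0.2},{"dp":[-0.058,-0.058,0],"delta_rot":[0,0,0],"fingers":0.2}]'
python3 -m crank '[{"dp":[0,0,0],"delta_rot":[0,0,0.0192],"fingers":0.2},{"dp":[0,0,0],"delta_rot":[0,0,0.0192],"fingers":0.2},{"dp":[0,0,0],"delta_rot":[0,0,0.0192],"fingers":0.2},{"dp":[0,0,0],"delta_rot":[0,0,0.0192],"fingers":0.2},{"dp":[0,0,0],"delta_rot":[0,0,0.0192],"fingers":0.2},{"dp":[0,0,0],"delta_rot":[0,0,0.0192],"fingers":0.2},{"dp":[0,0,0],"delta_rot":[0,0,0.0192],"fingers":0.2},{"dp":[0,0,0],"delta_rot":[0,0,0.0192],"fingers":0.2},{"dp":[0,0,0],"delta_rot":[0,0,0.0192],"fingers":0.2},{"dp":[0,0,0],"delta_rot":[0,0,0],"fingers":0.2}]'
python3 - <<'E'
from h import *
go([.594,-.240,.062],EX); print(manip.sense()['q'].round(3),manip.sense()['finger_gap'])
E
```

```text
t: 1.1
tcp_pos: [0.4235, 0.1344, 0.3038]
tool_rot: [0.179, 0.984, 0.0, -0.0]
force: [1.0, -0.1, 0.0]
finger_gap: 0.599
gripper_force: 0.0
t: 1.93
tcp_pos: [0.5925, -0.2393, 0.3033]
tool_rot: [0.18, 0.984, 0.0, -0.001]
force: [0.7, -0.1, 0.0]
finger_gap: 0.599
gripper_force: 0.0
t: 2.77
tcp_pos: [0.592, -0.2372, 0.3033]
tool_rot: [0.663, 0.749, -0.0, -0.001]
force: [-0.0, -0.3, -0.1]
finger_gap: 0.598
gripper_force: 0.0
tcp [ 0.592  -0.2372  0.3033] st [-0.0596 -0.2019  0.3033] world d [ 0.002  -0.0028 -0.1873] tool d units [-0.0064  0.0038  0.3746] rows 5.0
rotz units -0.0004 tilt z [-0.001  0.001 -1.   ]
[-0.556  0.546  1.399 -0.     1.198 -0.678] 0.5980300833954103
```

```bash
python3 -m crank '[{"dp":[-0.006,0.004,0.07],"delta_rot":[0,0,0],"fingers":0.2},{"dp":[0,0,0.07],"delta_rot":[0,0,0],"fingers":0.2},{"dp":[0,0,0.07],"delta_rot":[0,0,0],"fingers":0.2},{"dp":[0,0,0.055],"delta_rot":[0,0,0],"fingers":0.2},{"dp":[0,0,0],"delta_rot":[0,0,0],"fingers":0.2},{"dp":[0,0,0],"delta_rot":[0,0,0],"fingers":0.2}]'
python3 - <<'E'
from h import *
for n,f in (('top','t1'),('scene','s1')):
    p,d,P=snap(n,f); c=proj(n,[.594,-.24,.07])[0].astype(int); x,y=c-[50,40]
    globals()[f]=cv2.resize(cv2.cvtColor(p,cv2.COLOR_RGB2BGR)[y:y+80,x:x+100],(400,320),interpolation=cv2.INTER_CUBIC); print(n,x,y)
    # projected predicted tips
    s=manip.sense()
cv2.imwrite('pics/a1.png',np.hstack([t1,s1])); go([.594,-.240,.062],EX)
E
```

```text
t: 3.27
tcp_pos: [0.5938, -0.2396, 0.1698]
tool_rot: [0.661, 0.75, -0.0, -0.002]
force: [-0.4, 0.4, 0.6]
finger_gap: 0.603
gripper_force: 0.0
top 299 149
scene 156 202
tcp [ 0.5957 -0.2408  0.1731] st [-0.0564 -0.2058  0.1731] world d [-0.0019  0.0008 -0.0571] tool d units [ 0.0024 -0.0038  0.1141] rows 2.0
rotz units 0.0001 tilt z [ 0.003 -0.002 -1.   ]
```

View pics/a1.png

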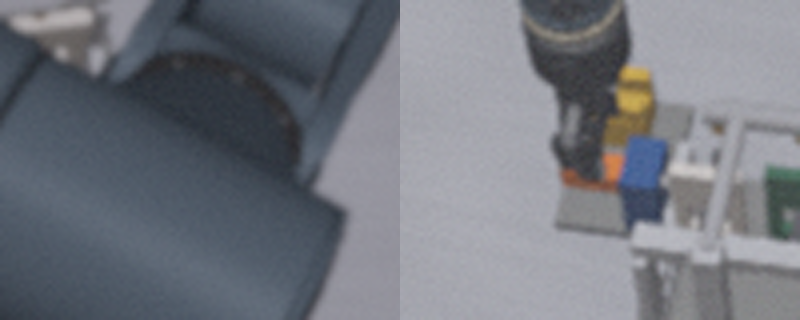

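The scene crop shows the front finger just above the orange handle (about (580,175) in the crop). The arm hides the handle in the top view. Descending and closing gently.

```bash
python3 -m crank '[{"dp":[0.003,-0.004,0.04],"delta_rot":[0,0,0],"fingers":0.2},{"dp":[0,0,0.04],"delta_rot":[0,0,0],"fingers":0.2},{"dp":[0,0,0.034],"delta_rot":[0,0,0],"fingers":0.2},{"dp":[0,0,0],"delta_rot":[0,0,0],"fingers":0.2},{"dp":[0,0,0],"delta_rot":[0,0,0],"fingers":0.2}]' 25
python3 -m crank '[{"dp":[0,0,0],"delta_rot":[0,0,0],"fingers":-0.1},{"dp":[0,0,0],"delta_rot":[0,0,0],"fingers":-0.3},{"dp":[0,0,0],"delta_rot":[0,0,0],"fingers":-0.5},{"dp":[0,0,0],"delta_rot":[0,0,0],"fingers":-1},{"dp":[0,0,0],"delta_rot":[0,0,0],"fingers":-1},{"dp":[0,0,0],"delta_rot":[0,0,0],"fingers":-1}]' 25
python3 - <<'E'
from h import *
go([.594,-.240,.062],EX); print(manip.sense())
p,d,P=snap('scene','s2'); cv2.imwrite('pics/s2c.png',cv2.resize(cv2.cvtColor(p,cv2.COLOR_RGB2BGR)[200:280,160:260],(600,480),interpolation=cv2.INTER_CUBIC))
E
```

```text
t: 3.78
tcp_pos: [0.5932, -0.2393, 0.116]
tool_rot: [0.662, 0.75, 0.0, 0.001]
force: [-1.1, 0.1, 0.3]
finger_gap: 0.601
gripper_force: 0.0
t: 4.28
tcp_pos: [0.5935, -0.2395, 0.1163]
tool_rot: [0.662, 0.75, 0.0, 0.002]
force: [-1.1, -0.6, 7.4]
finger_gap: 0.281
gripper_force: 26.2
tcp [ 0.5935 -0.2395  0.1163] st [-0.0584 -0.2043  0.1163] world d [ 0.0003 -0.0004 -0.0003] tool d units [-0.0009  0.0005  0.0006] rows 1.0
rotz units -0.0001 tilt z [ 0.003 -0.002 -1.   ]
{'t': 4.2833, 'q': array([-5.57865074e-01,  7.88503806e-01,  1.52190950e+00,  2.09491221e-04,
        8.27608854e-01, -6.82178597e-01]), 'qd': array([ 0.00073324, -0.00019495, -0.00140844,  0.00012876,  0.00190206,
        0.00022747]), 'tau': array([ 2.57281942e-02, -4.50554466e+01, -1.06080884e+01, -8.70059850e-02,
       -9.90294269e-02, -2.62987259e-02]), 'tcp_pos': array([ 0.59353745, -0.23947792,  0.11629047]), 'tool_rot': array([6.61870079e-01, 7.49616439e-01, 3.70092034e-04, 1.74817315e-03]), 'force': array([-1.05708003, -0.60347277,  7.37345093]), 'ft_torque': array([ 0.10690075,  0.02777101, -0.01996023]), 'gripper_force': 26.179676055908203, 'finger_gap': 0.28124703579623467}
```

View pics/s2c.png

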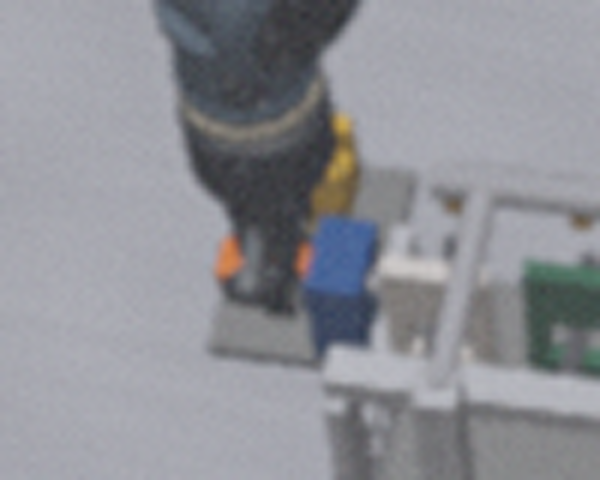

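Image: the fingers straddle the orange handle at about (260,260) in the crop, right outside the blue lug. The gap of 24 mm matches the handle. Firm grip and draw.

```bash
python3 -m crank '[{"dp":[0,0,-0.001],"delta_rot":[0,0,0],"fingers":-1},{"dp":[0,0,0],"delta_rot":[0,0,0],"fingers":-1},{"dp":[-0.012,0,0],"delta_rot":[0,0,0],"fingers":-1},{"dp":[-0.014,0,0],"delta_rot":[0,0,0],"fingers":-1},{"dp":[-0.014,0,0],"delta_rot":[0,0,0],"fingers":-1},{"dp":[0,0,0],"delta_rot":[0,0,0],"fingers":-1}]' 100
python3 -m crank '[{"dp":[-0.016,0,0],"delta_rot":[0,0,0],"fingers":-1},{"dp":[-0.016,0,0],"delta_rot":[0,0,0],"fingers":-1},{"dp":[-0.016,0,0],"delta_rot":[0,0,0],"fingers":-1},{"dp":[-0.016,0,0],"delta_rot":[0,0,0],"fingers":-1},{"dp":[0,0,0],"delta_rot":[0,0,0],"fingers":-1},{"dp":[0,0,0],"delta_rot":[0,0,0],"fingers":-1}]' 100
```

```text
t: 4.83
tcp_pos: [0.5956, -0.2585, 0.1162]
tool_rot: [0.662, 0.749, 0.001, 0.0]
force: [0.3, 1.9, 7.2]
finger_gap: 0.259
gripper_force: 97.8
t: 5.33
tcp_pos: [0.5991, -0.2908, 0.1158]
tool_rot: [0.662, 0.75, 0.0, 0.0]
force: [-0.4, -0.8, 4.8]
finger_gap: 0.263
gripper_force: 97.4
```

```bash
python3 -m crank '[{"dp":[-0.016,0,0],"delta_rot":[0,0,0],"fingers":-1},{"dp":[-0.016,0,0],"delta_rot":[0,0,0],"fingers":-1},{"dp":[-0.016,0,0],"delta_rot":[0,0,0],"fingers":-1},{"dp":[-0.016,0,0],"delta_rot":[0,0,0],"fingers":-1},{"dp":[0,0,0],"delta_rot":[0,0,0],"fingers":-1},{"dp":[0,0,-0.02],"delta_rot":[0,0,0],"fingers":-1},{"dp":[0,0,-0.04],"delta_rot":[0,0,0],"fingers":-1},{"dp":[0,0,-0.02],"delta_rot":[0,0,0],"fingers":-1},{"dp":[0,0,0],"delta_rot":[0,0,0],"fingers":-1}]' 100
python3 - <<'E'
from h import *
p,d,P=snap('scene','s3'); cv2.imwrite('pics/s3c.png',cv2.resize(cv2.cvtColor(p,cv2.COLOR_RGB2BGR)[190:270,140:240],(600,480),interpolation=cv2.INTER_CUBIC))
s=manip.sense(); print(s['force'],s['gripper_force'],st(s['tcp_pos']))
E
```

```text
t: 6.08
tcp_pos: [0.6043, -0.3233, 0.1581]
tool_rot: [0.662, 0.75, 0.0, 0.003]
force: [0.5, -0.5, 0.5]
finger_gap: 0.26
gripper_force: 100.4
[-0.13188757  0.74433263 -1.26241423] 100.14840960502625 [-0.0586743  -0.28823919  0.15675074]
```

View pics/s3c.png

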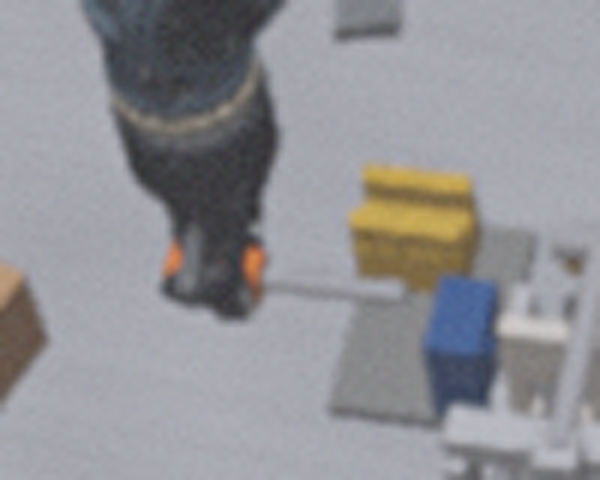

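The pin is free and level: shank at about (340,288) in the crop, yellow slot opening at (415,195). Now measure the slot centre against the bore from the top edges in both views.

```bash
cat > /tmp/e.py <<'E'
from h import *
def upper(n,img,box,lo,z):
    x0,y0,x1,y1=box; f=img.astype(float); f=f[...,0]-f[...,2]  # R-B
    f=f-np.median(f[y0:y1,x0:x1][f[y0:y1,x0:x1]<lo]); out=[]
    for u in range(x0,x1):
        c=f[y0:y1,u]; k=np.argmax(c>lo)
        if not (c>lo).any() or k==0: continue
        pk=c[k:k+3].max(); h=pk/2; j=np.argmax(c>h)
        if j==0: continue
        v=y0+j-1+(h-c[j-1])/(c[j]-c[j-1]); o,r=rays(n,u,v); out.append(st(o+r*(z-o[2])/r[2]))
    return np.array(out)
I={n:np.load('/tmp/%s0.npz'%n)['p'] for n in('top','scene')}
for nm,z,B in (('block',.076,{'top':(349,200,366,222),'scene':(203,212,217,224)}),('handle',.074,{'top':(348,182,359,196),'scene':(199,232,208,250)})):
    for n in B:
        q=upper(n,I[n],B[n],40,z); print(nm,n,len(q),np.median(q,0).round(4),'x',(q[:,0]*1e3).round(1))
p,d,P=manip.snapshot('scene')[0:1]+(None,None)
q=upper('scene',p,B0:=(205,210,216,226),40,.076); print('now scene block',np.median(q,0).round(4))
for n in I:
    h=cv2.cvtColor(I[n],cv2.COLOR_RGB2HSV); Pp=np.load('/tmp/%s0.npz'%n)['P']
    m=cv2.inRange(h,(18,140,100),(32,255,255))>0; q=Pp[m]; q=q[(q[:,2]>.066)&(abs(q[:,0]-.52)<.05)&(abs(q[:,1]+.26)<.06)]; s=st(q); print(n,'y range',np.percentile(s[:,1],[1,99]).round(4),'z',np.percentile(q[:,2],[50,90]))
    m=cv2.inRange(h,(5,150,120),(14,255,255))>0; q=Pp[m]; q=q[(abs(q[:,0]-.59)<.05)&(abs(q[:,1]+.25)<.05)]; s=st(q); print(n,'handle y',np.percentile(s[:,1],[1,99]).round(4),np.percentile(q[:,2],[50,90]))
E
python3 /tmp/e.py
```

```text
block top 17 [-0.115  -0.2148  0.076 ] x [-113.9 -114.1 -114.  -114.  -114.  -114.4 -114.7 -114.8 -115.1 -115.1
 -115.2 -115.1 -115.  -115.4 -115.8 -116.4 -116.7]
block scene 14 [-0.1497 -0.213   0.076 ] x [-150.2 -150.3 -150.2 -150.2 -150.3 -150.3 -150.2 -149.3 -149.  -149.1
 -149.1 -149.  -149.1 -149.3]
handle top 11 [-0.05   -0.2176  0.074 ] x [-49.6 -49.6 -49.6 -49.9 -50.  -49.9 -50.  -50.2 -50.3 -50.5 -50.7]
handle scene 9 [-0.0662 -0.2185  0.074 ] x [-66.2 -66.3 -66.6 -66.4 -66.2 -66.3 -66.2 -65.9 -65.3]
now scene block [-0.1493 -0.2112  0.076 ]
top y range [-0.2392 -0.1853] z [0.07175373 0.07538577]
top handle y [-0.235  -0.1938] [0.0709849  0.07377534]
scene y range [-0.2382 -0.1886] z [0.07057951 0.07516475]
scene handle y [-0.2351 -0.1962] [0.06927482 0.07439626]
```

```bash
python3 -m crank '[{"dp":[0,-0.03,0],"delta_rot":[0,0,0],"fingers":-1},{"dp":[0,-0.03,0],"delta_rot":[0,0,0],"fingers":-1},{"dp":[0,-0.03,0],"delta_rot":[0,0,0],"fingers":-1},{"dp":[0,-0.03,0],"delta_rot":[0,0,0],"fingers":-1},{"dp":[0,-0.028,0],"delta_rot":[0,0,0],"fingers":-1},{"dp":[0.025,0,0],"delta_rot":[0,0,0],"fingers":-1},{"dp":[0.024,0,0],"delta_rot":[0,0,0],"fingers":-1},{"dp":[0,0,0],"delta_rot":[0,0,0],"fingers":-1},{"dp":[0,0,0],"delta_rot":[0,0,0],"fingers":-1}]' 100
python3 - <<'E'
from h import *
p,d,P=snap('scene','s4'); cv2.imwrite('pics/s4c.png',cv2.resize(cv2.cvtColor(p,cv2.COLOR_RGB2BGR)[190:260,150:240],(630,490),interpolation=cv2.INTER_CUBIC))
s=manip.sense(); print(s['force'],s['gripper_force'],st(s['tcp_pos']),s['finger_gap'])
E
```

```text
t: 6.93
tcp_pos: [0.5268, -0.3057, 0.1546]
tool_rot: [0.661, 0.75, 0.0, -0.0]
force: [0.2, 0.3, 0.3]
finger_gap: 0.263
gripper_force: 100.4
[-0.8231795   0.06470679 -0.02799708] 100.40372371673584 [-0.13250507 -0.26246434  0.1548303 ] 0.26570193132383746
```

View pics/s4c.png

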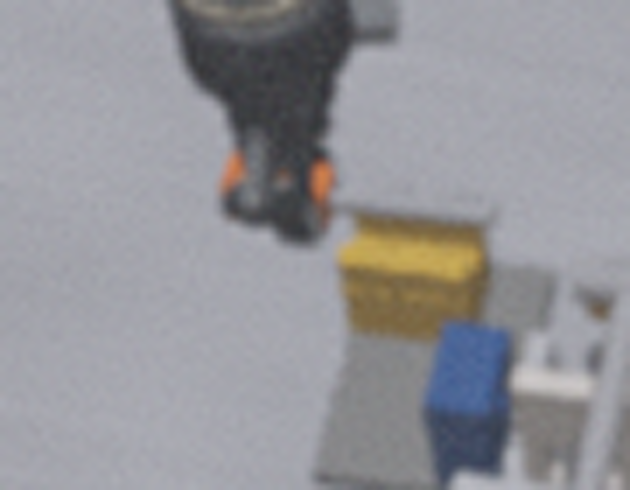

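The shank sits over the slot line (at about (415,210) in the crop), parallel to the yellow block. Lowering.

```bash
python3 -m crank '[{"dp":[0,0,0.02],"delta_rot":[0,0,0],"fingers":-1},{"dp":[0,0,0.02],"delta_rot":[0,0,0],"fingers":-1},{"dp":[0,0,0.014],"delta_rot":[0,0,0],"fingers":-1},{"dp":[0,0,0.012],"delta_rot":[0,0,0],"fingers":-1},{"dp":[0,0,0],"delta_rot":[0,0,0],"fingers":-1},{"dp":[0,0,0],"delta_rot":[0,0,0],"fingers":-1}]' 100
python3 -m crank '[{"dp":[0,0,0.006],"delta_rot":[0,0,0],"fingers":-1},{"dp":[0,0,0.006],"delta_rot":[0,0,0],"fingers":-1},{"dp":[0,0,0],"delta_rot":[0,0,0],"fingers":-1},{"dp":[0,0,0],"delta_rot":[0,0,0],"fingers":-1}]' 100
```

```text
t: 7.48
tcp_pos: [0.5261, -0.307, 0.121]
tool_rot: [0.662, 0.75, -0.0, -0.001]
force: [0.6, -0.4, -1.5]
finger_gap: 0.259
gripper_force: 100.4
t: 7.82
tcp_pos: [0.5264, -0.3071, 0.1159]
tool_rot: [0.662, 0.75, 0.0, 0.0]
force: [0.7, -0.1, -1.1]
finger_gap: 0.262
gripper_force: 100.4
```

```bash
python3 -m crank '[{"dp":[0,0,0.004],"delta_rot":[0,0,0],"fingers":-1},{"dp":[0,0,0],"delta_rot":[0,0,0],"fingers":-1},{"dp":[0,0,0],"delta_rot":[0,0,0],"fingers":-1}]' 100
python3 -m crank '[{"dp":[0,0,0],"delta_rot":[0,0,0],"fingers":-0.4},{"dp":[0,0,0],"delta_rot":[0,0,0],"fingers":-0.2},{"dp":[0,0,0],"delta_rot":[0,0,0],"fingers":0.1},{"dp":[0,0,0],"delta_rot":[0,0,0],"fingers":0.1},{"dp":[0,0,-0.03],"delta_rot":[0,0,0],"fingers":0.1},{"dp":[0,0,-0.07],"delta_rot":[0,0,0],"fingers":0.1},{"dp":[0,0,-0.08],"delta_rot":[0,0,0],"fingers":0.1},{"dp":[0,0,-0.08],"delta_rot":[0,0,0],"fingers":0.1},{"dp":[0,0,-0.08],"delta_rot":[0,0,0],"fingers":0.1},{"dp":[0,0,-0.05],"delta_rot":[0,0,0],"fingers":0.1}]' 60
python3 - <<'E'
from h import *
p,d,P=snap('scene','s5'); cv2.imwrite('pics/s5c.png',cv2.resize(cv2.cvtColor(p,cv2.COLOR_RGB2BGR)[190:260,160:250],(630,490),interpolation=cv2.INTER_CUBIC))
h=cv2.cvtColor(p,cv2.COLOR_RGB2HSV); m=cv2.inRange(h,(5,150,120),(14,255,255))>0; q=P[m]; s=st(q[(abs(q[:,0]-.53)<.06)&(abs(q[:,1]+.3)<.08)]); print(np.percentile(s,[2,50,98],axis=0).round(4))
go(wd([-.06,.175,.2]),EX)
E
```

```text
t: 8.07
tcp_pos: [0.5264, -0.3071, 0.1139]
tool_rot: [0.662, 0.75, -0.0, -0.0]
force: [-0.6, -0.2, -1.0]
finger_gap: 0.26
gripper_force: 100.4
t: 8.9
tcp_pos: [0.5273, -0.3077, 0.3136]
tool_rot: [0.662, 0.75, 0.0, 0.003]
force: [0.0, -0.4, 0.5]
finger_gap: 0.548
gripper_force: 0.0
[[-0.1382 -0.2928  0.0614]
 [-0.1316 -0.275   0.0659]
 [-0.1223 -0.2551  0.0731]]
tcp [ 0.5289 -0.309   0.318 ] st [-0.1312 -0.2652  0.318 ] world d [ 0.0152  0.4461 -0.064 ] tool d units [0.8829 0.1397 0.1198] rows 11.0
rotz units -0.0001 tilt z [ 0.011 -0.01  -1.   ]
```

View pics/s5c.png

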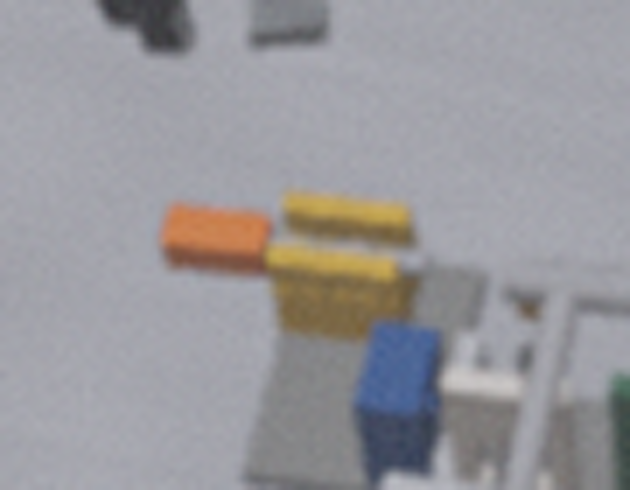

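The pin lies in the slot: handle at (215,235) in the crop, against the yellow block with its end at (268,250). Parked and released. Next the red grip.

```bash
python3 -m crank '[{"dp":[0.0814,0,0],"delta_rot":[0,0,0],"fingers":0.2},{"dp":[0.0814,0,0],"delta_rot":[0,0,0],"fingers":0.2},{"dp":[0.0814,0,0],"delta_rot":[0,0,0],"fingers":0.2},{"dp":[0.0814,0,0],"delta_rot":[0,0,0],"fingers":0.2},{"dp":[0.0814,0,0],"delta_rot":[0,0,0],"fingers":0.2},{"dp":[0.0814,0,0],"delta_rot":[0,0,0],"fingers":0.2},{"dp":[0.0814,0,0],"delta_rot":[0,0,0],"fingers":0.2},{"dp":[0.0814,0,0],"delta_rot":[0,0,0],"fingers":0.2},{"dp":[0.0814,0,0],"delta_rot":[0,0,0],"fingers":0.2},{"dp":[0.0814,0,0],"delta_rot":[0,0,0],"fingers":0.2},{"dp":[0.0814,0,0],"delta_rot":[0,0,0],"fingers":0.2}]'
python3 -m crank '[{"dp":[0,0.069,0],"delta_rot":[0,0,0],"fingers":0.2},{"dp":[0,0.069,0],"delta_rot":[0,0,0],"fingers":0.2},{"dp":[0,0.069,0],"delta_rot":[0,0,0],"fingers":0.2},{"dp":[0,0.069,0],"delta_rot":[0,0,0],"fingers":0.2},{"dp":[0,0,0],"delta_rot":[0,0,0],"fingers":0.2},{"dp":[0,0,0],"delta_rot":[0,0,0],"fingers":0.2}]'
python3 - <<'E'
from h import *
go(wd([.0073,.1822,.168]),EX)
E
```

```text
t: 9.87
tcp_pos: [0.4701, 0.139, 0.3089]
tool_rot: [0.662, 0.75, 0.0, 0.0]
force: [0.4, 0.5, -0.7]
finger_gap: 0.598
gripper_force: 0.0
t: 10.37
tcp_pos: [0.6089, 0.1543, 0.3079]
tool_rot: [0.662, 0.75, -0.0, -0.0]
force: [0.0, -0.2, 0.1]
finger_gap: 0.6
gripper_force: 0.0
tcp [0.6089 0.1543 0.3079] st [0.006  0.1845 0.3079] world d [ 0.0016 -0.0021 -0.0859] tool d units [-0.0046  0.0028  0.1718] rows 3.0
rotz units -0.0001 tilt z [-0.001 -0.    -1.   ]
```

```bash
python3 -m crank '[{"dp":[-0.005,0.003,0.05],"delta_rot":[0,0,0],"fingers":0.2},{"dp":[0,0,0.05],"delta_rot":[0,0,0],"fingers":0.2},{"dp":[0,0,0.04],"delta_rot":[0,0,0],"fingers":0.2},{"dp":[0,0,0.032],"delta_rot":[0,0,0],"fingers":0.2},{"dp":[0,0,0],"delta_rot":[0,0,0],"fingers":0.2},{"dp":[0,0,0],"delta_rot":[0,0,0],"fingers":-0.2},{"dp":[0,0,0],"delta_rot":[0,0,0],"fingers":-0.4},{"dp":[0,0,0],"delta_rot":[0,0,0],"fingers":-1},{"dp":[0,0,0],"delta_rot":[0,0,0],"fingers":-1},{"dp":[0,0,0],"delta_rot":[0,0,0],"fingers":-1}]' 40
python3 - <<'E'
from h import *
go(wd([.0073,.1822,.168]),EX)
E
```

```text
t: 11.2
tcp_pos: [0.6103, 0.152, 0.2246]
tool_rot: [0.662, 0.749, 0.001, 0.001]
force: [-0.5, 0.0, 4.3]
finger_gap: 0.228
gripper_force: 39.4
tcp [0.6103 0.152  0.2246] st [0.0071 0.182  0.2246] world d [ 0.0001  0.0001 -0.0026] tool d units [0.0003 0.0002 0.0051] rows 1.0
rotz units -0.0004 tilt z [ 0.003  0.001 -1.   ]
```

```bash
python3 -m crank '[{"dp":[0,-0.008,0],"delta_rot":[0,0,0],"fingers":-1},{"dp":[0,-0.016,0],"delta_rot":[0,0,0],"fingers":-1},{"dp":[0,-0.016,0],"delta_rot":[0,0,0],"fingers":-1},{"dp":[0,-0.016,0],"delta_rot":[0,0,0],"fingers":-1},{"dp":[0,-0.016,0],"delta_rot":[0,0,0],"fingers":-1},{"dp":[0,-0.016,0],"delta_rot":[0,0,0],"fingers":-1},{"dp":[0,-0.016,0],"delta_rot":[0,0,0],"fingers":-1},{"dp":[0,-0.016,0],"delta_rot":[0,0,0],"fingers":-1},{"dp":[0,-0.016,0],"delta_rot":[0,0,0],"fingers":-1},{"dp":[0,-0.016,0],"delta_rot":[0,0,0],"fingers":-1},{"dp":[0,-0.016,0],"delta_rot":[0,0,0],"fingers":-1},{"dp":[0,0,0],"delta_rot":[0,0,0],"fingers":-1}]' 80
python3 -m crank '[{"dp":[0,-0.012,0],"delta_rot":[0,0,0],"fingers":-1},{"dp":[0,0,0],"delta_rot":[0,0,0],"fingers":-1},{"dp":[0,0,0],"delta_rot":[0,0,0],"fingers":-1},{"dp":[0,0,0],"delta_rot":[0,0,0],"fingers":-1}]' 80
python3 - <<'E'
from h import *
go(wd([.0073,.1822,.168]),EX)
E
```

```text
t: 12.2
tcp_pos: [0.5246, 0.1445, 0.2246]
tool_rot: [0.663, 0.749, 0.002, -0.002]
force: [-3.2, 11.4, 11.5]
finger_gap: 0.222
gripper_force: 78.7
t: 12.53
tcp_pos: [0.521, 0.1441, 0.2247]
tool_rot: [0.663, 0.748, 0.004, -0.001]
force: [1.2, 13.4, 7.2]
finger_gap: 0.225
gripper_force: 79.9
tcp [0.521  0.1441 0.2247] st [-0.0826  0.1853  0.2247] world d [ 0.0893  0.0077 -0.0027] tool d units [-0.0062  0.1792  0.0061] rows 3.0
rotz units -0.0007 tilt z [ 0.004  0.007 -1.   ]
```

```bash
python3 -m crank '[{"dp":[0,0,0],"delta_rot":[0,0,0],"fingers":-0.2},{"dp":[0,0,0],"delta_rot":[0,0,0],"fingers":0.1},{"dp":[0,0,0],"delta_rot":[0,0,0],"fingers":0.1},{"dp":[0,0,-0.05],"delta_rot":[0,0,0],"fingers":0.1},{"dp":[0,0,-0.08],"delta_rot":[0,0,0],"fingers":0.1},{"dp":[0,0,-0.08],"delta_rot":[0,0,0],"fingers":0.1},{"dp":[0.08,0,0],"delta_rot":[0,0,0],"fingers":0.1},{"dp":[0.08,0,0],"delta_rot":[0,0,0],"fingers":0.1},{"dp":[0.08,0,0],"delta_rot":[0,0,0],"fingers":0.1},{"dp":[0.08,0,0],"delta_rot":[0,0,0],"fingers":0.1},{"dp":[0.08,0,0],"delta_rot":[0,0,0],"fingers":0.1},{"dp":[0.08,0,0],"delta_rot":[0,0,0],"fingers":0.1}]' 60
python3 - <<'E'
from h import *
for n in('scene','top'):
    p,d,P=snap(n,n+'6'); np.savez('/tmp/%s1.npz'%n,p=p,d=d,P=P)
E
sed 's/%s0.npz/%s1.npz/' /tmp/a.py > /tmp/a1.py; python3 /tmp/a1.py | grep -E 'red|green|blue'
python3 - <<'E'
import cv2,numpy as np
a=cv2.imread('pics/scene6.png')[200:330,190:350]; b=cv2.imread('pics/top6.png')[120:250,190:350]
cv2.imwrite('pics/b6.png',np.hstack([cv2.resize(i,(400,325),interpolation=cv2.INTER_CUBIC) for i in(a,b)]))
E
```

```text
t: 13.53
tcp_pos: [0.4899, 0.38, 0.3275]
tool_rot: [0.662, 0.75, -0.001, 0.0]
force: [1.5, -0.6, 0.1]
finger_gap: 0.551
gripper_force: 0.0
scene blue [ 336  193   65   66 2344] [366.4 228.1] lo [ 0.294  0.168 -0.002] hi [0.499 0.328 0.069] topmean [0.4178 0.2644 0.0672] 247
scene blue [363 256  14   9  32] [369.1 260.2] lo [0.503 0.254 0.007] hi [0.514 0.292 0.038] topmean [0.5072 0.2706 0.0314] 9
scene red [331 227   8   5  32] [334.6 228.6] lo [0.516 0.136 0.177] hi [0.533 0.157 0.188] topmean [0.5244 0.1462 0.184 ] 27
scene green [254 219  15   3  27] [260.8 219.9] lo [ 0.551 -0.09   0.196] hi [ 0.561 -0.051  0.205] topmean [ 0.5565 -0.0709  0.2013] 23
scene green [299 223  16   4  34] [306.9 224.3] lo [0.535 0.045 0.194] hi [0.545 0.086 0.205] topmean [0.5403 0.0665 0.2019] 22
top blue [332 183  12  20 187] [337.6 192.1] lo [ 0.567 -0.22   0.049] hi [ 0.607 -0.193  0.088] topmean [ 0.5875 -0.2067  0.0843] 116
top blue [ 142  229   77   81 4461] [180.6 269.1] lo [0.302 0.155 0.   ] hi [0.495 0.333 0.07 ] topmean [0.388  0.2314 0.0688] 382
top red2 [204 211   9   8  45] [208.  214.5] lo [0.511 0.133 0.163] hi [0.523 0.153 0.189] topmean [0.5165 0.1419 0.1859] 21
top green [282 192  19  15 204] [290.4 198.4] lo [ 0.547 -0.092  0.099] hi [ 0.556 -0.048  0.205] topmean [ 0.5522 -0.0699  0.2024] 57
top green [228 201  22  15 205] [239.3 207.1] lo [0.53  0.042 0.094] hi [0.54  0.085 0.206] topmean [0.5358 0.0634 0.2024] 57
```

View pics/b6.png

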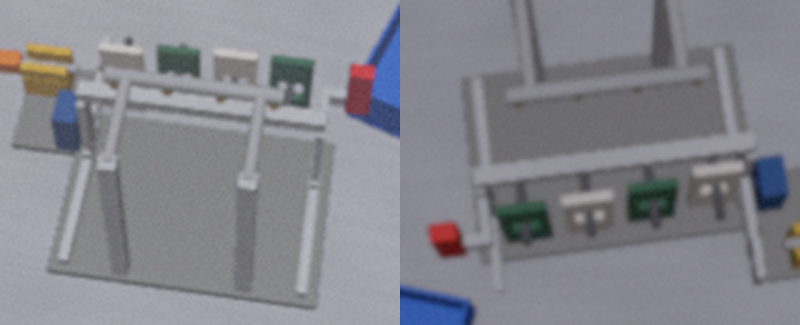

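Both views show the carriage out: all four plates in front of the bar, red grip at (360,88) in the left crop and (445,240) in the right. Hooks and plates are as expected. Locate the tote.

```bash
cat >> h.py <<'E'
def tote(z=None):
    cs=[];an=[]
    for n in('scene','top'):
        if z: p,P=np.load(z%n)['p'],np.load(z%n)['P']
        else: p,_,P=snap(n)
        m=cv2.inRange(cv2.cvtColor(p,cv2.COLOR_RGB2HSV),(108,130,50),(125,255,255))>0
        q=P[m]; q=q[np.isfinite(q[:,0])]; q=q[(q[:,2]>.058)&(q[:,2]<.08)&(q[:,0]<.56)&(q[:,0]>.2)&(q[:,1]>.08)]
        (c,wh,a)=cv2.minAreaRect(q[:,:2].astype(np.float32)*1000)
        b=cv2.boxPoints((c,wh,a)); e=[b[1]-b[0],b[2]-b[1]]; L=e[np.argmax([np.linalg.norm(x) for x in e])]; L=L*np.sign(L[0])
        an.append(np.arctan2(L[1],L[0])); cs.append(np.array(c)/1000); print(n,len(q),cs[-1].round(4),np.round(wh,0),round(an[-1],3))
    return np.mean(cs,0),np.mean(an)
E
python3 - <<'E'
from h import *
c,a=tote('/tmp/%s0.npz'); print(c,a)
c,a=tote('/tmp/%s1.npz'); print(c,a)
go([.5381,.065,.192],EX)
E
```

```text
scene 314 [0.3988 0.2423] [169. 206.] -0.252
top 449 [0.3941 0.2401] [171. 196.] -0.257
[0.39643839 0.24120791] -0.2545449
scene 281 [0.399  0.2427] [168. 204.] -0.254
top 443 [0.3942 0.2399] [171. 196.] -0.251
[0.39659798 0.24131881] -0.25231093
tcp [0.4891 0.3836 0.3273] st [-0.0844  0.427   0.3273] world d [ 0.049  -0.3187 -0.0813] tool d units [-0.6451  0.014   0.1615] rows 9.0
rotz units 0.0009 tilt z [-0.     0.002 -1.   ]
```

```bash
python3 -m crank '[{"dp":[-0.0806,0.014,0],"delta_rot":[0,0,0],"fingers":0},{"dp":[-0.0806,0,0],"delta_rot":[0,0,0],"fingers":0},{"dp":[-0.0806,0,0],"delta_rot":[0,0,0],"fingers":0},{"dp":[-0.0806,0,0],"delta_rot":[0,0,0],"fingers":0},{"dp":[-0.0806,0,0],"delta_rot":[0,0,0],"fingers":0},{"dp":[-0.0806,0,0],"delta_rot":[0,0,0],"fingers":0},{"dp":[-0.0806,0,0],"delta_rot":[0,0,0],"fingers":0},{"dp":[-0.0806,0,0],"delta_rot":[0,0,0.002],"fingers":0},{"dp":[0,0,0],"delta_rot":[0,0,0],"fingers":0},{"dp":[0,0,0],"delta_rot":[0,0,0],"fingers":0}]'
python3 - <<'E'
from h import *
go([.5381,.065,.192],EX)
E
```

```text
t: 14.47
tcp_pos: [0.5373, 0.0567, 0.3276]
tool_rot: [0.668, 0.744, -0.001, -0.0]
force: [-0.8, 1.4, -0.4]
finger_gap: 0.498
gripper_force: 0.0
tcp [0.5373 0.0567 0.3276] st [-0.0773  0.0966  0.3276] world d [ 0.0009  0.0083 -0.0816] tool d units [0.0165 0.0038 0.1631] rows 2.0
rotz units -0.0029 tilt z [-0.001 -0.    -1.   ]
```

```bash
python3 -m crank '[{"dp":[0.0165,0.003,0.03],"delta_rot":[0,0,0],"fingers":0},{"dp":[0,0,0.05],"delta_rot":[0,0,0],"fingers":0},{"dp":[0,0,0.05],"delta_rot":[0,0,0],"fingers":0},{"dp":[0,0,0.033],"delta_rot":[0,0,0],"fingers":0},{"dp":[0,0,0],"delta_rot":[0,0,0],"fingers":0},{"dp":[0,0,0],"delta_rot":[0,0,0],"fingers":-0.3},{"dp":[0,0,0],"delta_rot":[0,0,0],"fingers":-0.55},{"dp":[0,0,0],"delta_rot":[0,0,0],"fingers":-0.7},{"dp":[0,0,0],"delta_rot":[0,0,0],"fingers":-1},{"dp":[0,0,0],"delta_rot":[0,0,0],"fingers":-1},{"dp":[0,0,0],"delta_rot":[0,0,0],"fingers":-1}]' 30
python3 - <<'E'
from h import *
go([.5381,.065,.192],EX)
E
```

```text
t: 15.38
tcp_pos: [0.5387, 0.0684, 0.2477]
tool_rot: [0.667, 0.745, 0.001, 0.001]
force: [0.2, 1.4, 4.9]
finger_gap: 0.116
gripper_force: 32.6
tcp [0.5387 0.0684 0.2477] st [-0.0744  0.108   0.2477] world d [-0.0007 -0.0034 -0.0017] tool d units [-0.0067 -0.0022  0.0034] rows 1.0
rotz units -0.0021 tilt z [ 0.003  0.    -1.   ]
```

```bash
python3 -m crank '[{"dp":[0,0,0],"delta_rot":[0,0,0],"fingers":-1},{"dp":[0,0,0],"delta_rot":[0,0,0],"fingers":-1},{"dp":[0,0,-0.012],"delta_rot":[0,0,0],"fingers":-1},{"dp":[0,0,-0.012],"delta_rot":[0,0,0],"fingers":-1},{"dp":[0,0,-0.011],"delta_rot":[0,0,0],"fingers":-1},{"dp":[0,0,0],"delta_rot":[0,0,0],"fingers":-1},{"dp":[0,0,0],"delta_rot":[0,0,0],"fingers":-1}]' 100
python3 -m crank '[{"dp":[0,-0.02,0],"delta_rot":[0,0,0],"fingers":-1},{"dp":[0,-0.03,0],"delta_rot":[0,0,0],"fingers":-1},{"dp":[0,-0.03,0],"delta_rot":[0,0,0],"fingers":-1},{"dp":[0,-0.03,0],"delta_rot":[0,0,0],"fingers":-1},{"dp":[0,-0.03,0],"delta_rot":[0,0,0],"fingers":-1},{"dp":[0,-0.03,0],"delta_rot":[0,0,0],"fingers":-1},{"dp":[0,0,0],"delta_rot":[0,0,0],"fingers":-1},{"dp":[0,0,0],"delta_rot":[0,0,0],"fingers":-1}]' 100
```

```text
t: 15.97
tcp_pos: [0.5382, 0.0682, 0.2642]
tool_rot: [0.667, 0.745, 0.0, 0.0]
force: [0.0, 0.0, -2.4]
finger_gap: 0.096
gripper_force: 97.7
t: 16.63
tcp_pos: [0.4527, 0.0588, 0.2638]
tool_rot: [0.667, 0.745, -0.0, -0.0]
force: [1.6, 0.2, -1.7]
finger_gap: 0.094
gripper_force: 97.8
```

```bash
python3 -m crank '[{"dp":[0,0,-0.05],"delta_rot":[0,0,0],"fingers":-1},{"dp":[0,0,-0.06],"delta_rot":[0,0,-0.0192],"fingers":-1},{"dp":[0,0,0],"delta_rot":[0,0,-0.0192],"fingers":-1},{"dp":[0,0,0],"delta_rot":[0,0,-0.0192],"fingers":-1},{"dp":[0,0,0],"delta_rot":[0,0,-0.0192],"fingers":-1},{"dp":[0,0,0],"delta_rot":[0,0,-0.0192],"fingers":-1},{"dp":[0,0,0],"delta_rot":[0,0,-0.0192],"fingers":-1},{"dp":[0,0,0],"delta_rot":[0,0,-0.0192],"fingers":-1},{"dp":[0,0,0],"delta_rot":[0,0,-0.0192],"fingers":-1},{"dp":[0,0,0],"delta_rot":[0,0,-0.0192],"fingers":-1},{"dp":[0,0,0],"delta_rot":[0,0,-0.0192],"fingers":-1},{"dp":[0,0,0],"delta_rot":[0,0,0],"fingers":-1}]' 100
python3 - <<'E'
from h import *
go([.4559,.291,.30],[.25,.968,0],off=0); print(manip.sense()['q'].round(2))
E
```

```text
t: 17.63
tcp_pos: [0.4547, 0.0587, 0.319]
tool_rot: [0.125, 0.992, 0.0, 0.001]
force: [-0.4, -0.0, -1.2]
finger_gap: 0.096
gripper_force: 98.1
tcp [0.4547 0.0587 0.319 ] st [-0.1589  0.1089  0.319 ] world d [ 0.0012  0.2323 -0.019 ] tool d units [0.1131 0.4506 0.0379] rows 6.0
rotz units 0.0003 tilt z [ 0.001 -0.    -1.   ]
[-0.12  0.28  1.82  0.    1.04 -1.44]
```

```bash
python3 -m crank '[{"dp":[0.0189,0.0751,0],"delta_rot":[0,0,0],"fingers":-1},{"dp":[0.0189,0.0751,0],"delta_rot":[0,0,0],"fingers":-1},{"dp":[0.0189,0.0751,0],"delta_rot":[0,0,0],"fingers":-1},{"dp":[0.0189,0.0751,0],"delta_rot":[0,0,0],"fingers":-1},{"dp":[0.0189,0.0751,0],"delta_rot":[0,0,0],"fingers":-1},{"dp":[0.0189,0.0751,0],"delta_rot":[0,0,0],"fingers":-1},{"dp":[0,0,0],"delta_rot":[0.0198,0,0],"fingers":-1},{"dp":[0,0,0],"delta_rot":[0.0198,0,0],"fingers":-1},{"dp":[0,0,0],"delta_rot":[0.0198,0,0],"fingers":-1},{"dp":[0,0,0],"delta_rot":[0.0198,0,0],"fingers":-1}]' 100
python3 -m crank '[{"dp":[0,0,0],"delta_rot":[0.0198,0,0],"fingers":-1},{"dp":[0,0,0],"delta_rot":[0.0198,0,0],"fingers":-1},{"dp":[0,0,0],"delta_rot":[0.0198,0,0],"fingers":-1},{"dp":[0,0,0],"delta_rot":[0,0,0],"fingers":-1},{"dp":[0,0,0],"delta_rot":[0,0,0],"fingers":-1}]' 100
python3 - <<'E'
from h import *
c,a=tote(); print(c,a)
go([.4559,.291,.126],[.25,.968,0],off=0); print(manip.sense()['q'].round(2)); print(manip.sense()['finger_gap'],manip.sense()['force'])
snap('scene','s7')
E
```

```text
t: 18.47
tcp_pos: [0.4559, 0.2924, 0.3194]
tool_rot: [0.124, 0.961, -0.246, -0.029]
force: [-0.3, 0.2, -3.4]
finger_gap: 0.099
gripper_force: 98.7
t: 18.88
tcp_pos: [0.4554, 0.2922, 0.317]
tool_rot: [0.114, 0.9, -0.417, -0.053]
force: [-1.0, -0.1, -2.2]
finger_gap: 0.097
gripper_force: 98.9
scene 249 [0.3989 0.2429] [168. 207.] -0.254
top 363 [0.3943 0.2394] [170. 197.] -0.259
[0.39662285 0.24113269] -0.256482
tcp [0.4554 0.2912 0.319 ] st [-0.1293  0.3395  0.319 ] world d [ 0.0005 -0.0002 -0.193 ] tool d units [-0.0005  0.2943  0.2498] rows 5.0
rotz units -0.0002 tilt z [-0.19  -0.738 -0.647]
[ 0.58  0.67  1.35 -0.56  1.8  -0.67]
0.09391359607459077 [ 0.5598401  -0.89888004 -1.94296041]
```

View pics/s7.png

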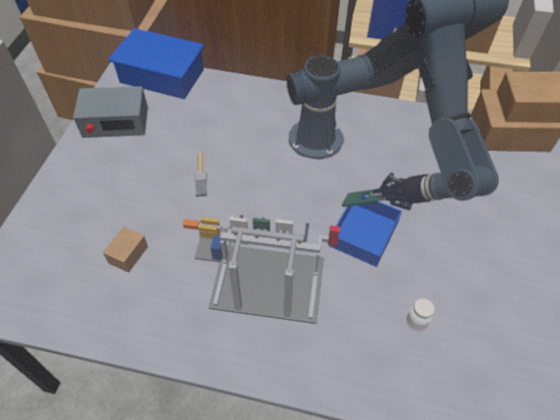

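The plate is tilted over the tote (green at (362,198)). The tote is still at (366,230) and the empty hook shows at (306,231).

```bash
python3 -m crank '[{"dp":[0,0.055,0.0467],"delta_rot":[0,0,0],"fingers":-1},{"dp":[0,0.055,0.0467],"delta_rot":[0,0,0],"fingers":-1},{"dp":[0,0.055,0.0467],"delta_rot":[0,0,0],"fingers":-1},{"dp":[0,0.055,0.0467],"delta_rot":[0,0,0],"fingers":-1},{"dp":[0,0.03,0.025],"delta_rot":[0,0,0],"fingers":-1},{"dp":[0,0.03,0.025],"delta_rot":[0,0,0],"fingers":-1},{"dp":[0,0.014,0.013],"delta_rot":[0,0,0],"fingers":-1},{"dp":[0,0,0],"delta_rot":[0,0,0],"fingers":-1},{"dp":[0,0,0],"delta_rot":[0,0,0],"fingers":-1}]' 100
python3 - <<'E'
from h import *
go([.4559,.291,.126],[.25,.968,0],off=0); s=manip.sense(); print(s['force'],s['finger_gap'])
E
```

```text
t: 19.78
tcp_pos: [0.4554, 0.2901, 0.127]
tool_rot: [0.115, 0.9, -0.418, -0.053]
force: [0.4, -0.5, -1.8]
finger_gap: 0.095
gripper_force: 98.8
tcp [0.4554 0.2901 0.127 ] st [-0.1294  0.3384  0.127 ] world d [ 0.0005  0.0009 -0.001 ] tool d units [-0.0006  0.0028 -0.0002] rows 1.0
rotz units -0.0002 tilt z [-0.191 -0.74  -0.645]
[ 0.3547642  -0.52189266 -1.78069049] 0.09469220896135033
```

```bash
python3 -m crank '[{"dp":[0,0.005,0.004],"delta_rot":[0,0,0],"fingers":-1},{"dp":[0,0,0],"delta_rot":[0,0,0],"fingers":-0.7},{"dp":[0,0,0],"delta_rot":[0,0,0],"fingers":-0.4},{"dp":[0,0,0],"delta_rot":[0,0,0],"fingers":-0.3},{"dp":[0,0,-0.03],"delta_rot":[0,0,0],"fingers":-0.3},{"dp":[0,0,-0.07],"delta_rot":[0,0,0],"fingers":-0.3},{"dp":[0,0,-0.08],"delta_rot":[0,0,0],"fingers":-0.3},{"dp":[0,-0.05,-0.05],"delta_rot":[0,0,0],"fingers":-0.3},{"dp":[0,-0.05,-0.05],"delta_rot":[0,0,0],"fingers":-0.3},{"dp":[0,-0.05,-0.05],"delta_rot":[0,0,0],"fingers":-0.3},{"dp":[0,0,0],"delta_rot":[0,0,0],"fingers":-0.3}]' 60
python3 - <<'E'
from h import *
p,d,P=snap('scene','s8'); t=snap('top','t8')[0]
cv2.imwrite('pics/b8.png',cv2.resize(cv2.cvtColor(np.hstack([p[180:280,310:430],t[220:320,130:250]]),cv2.COLOR_RGB2BGR),(768,320),interpolation=cv2.INTER_CUBIC))
s=manip.sense(); print(s['tcp_pos'],s['q'].round(2))
E
```

```text
t: 20.7
tcp_pos: [0.476, 0.3675, 0.2948]
tool_rot: [0.117, 0.901, -0.415, -0.048]
force: [0.3, 0.6, 0.8]
finger_gap: 0.354
gripper_force: 0.0
[0.47453393 0.36626416 0.28896149] [ 0.65  0.79  1.18 -0.52  1.88 -0.64]
```

View pics/b8.png

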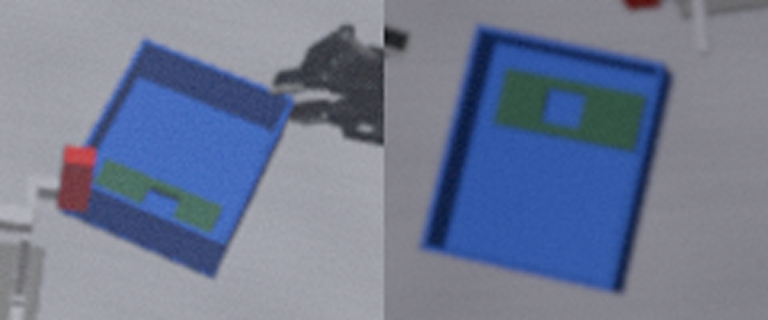

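Plate 4 lies flat in the tote (green at (160,195) left, (570,110) right). Now back for plate 3.

```bash
python3 -m crank '[{"dp":[0,0,0],"delta_rot":[-0.0198,0,0],"fingers":0},{"dp":[0,0,0],"delta_rot":[-0.0198,0,0],"fingers":0},{"dp":[0,0,0],"delta_rot":[-0.0198,0,0],"fingers":0},{"dp":[0,0,0],"delta_rot":[-0.0198,0,0],"fingers":0},{"dp":[0,0,0],"delta_rot":[-0.0198,0,0],"fingers":0},{"dp":[0,0,0],"delta_rot":[-0.0198,0,0],"fingers":0},{"dp":[0,0,0],"delta_rot":[-0.0198,0,0],"fingers":0},{"dp":[0,0,-0.06],"delta_rot":[0,0,0],"fingers":0},{"dp":[0,0,0],"delta_rot":[0,0,0.0192],"fingers":0},{"dp":[0,0,0],"delta_rot":[0,0,0.0192],"fingers":0},{"dp":[0,0,0],"delta_rot":[0,0,0.0192],"fingers":0},{"dp":[0,0,0],"delta_rot":[0,0,0.0192],"fingers":0}]'
python3 -m crank '[{"dp":[0,0,0],"delta_rot":[0,0,0.0192],"fingers":0},{"dp":[0,0,0],"delta_rot":[0,0,0.0192],"fingers":0},{"dp":[0,0,0],"delta_rot":[0,0,0.0192],"fingers":0},{"dp":[0,0,0],"delta_rot":[0,0,0.0192],"fingers":0},{"dp":[0,0,0],"delta_rot":[0,0,0.0192],"fingers":0},{"dp":[0,0,0],"delta_rot":[0,0,0.0192],"fingers":0},{"dp":[0,0,0],"delta_rot":[0,0,0],"fingers":0},{"dp":[0,0,0],"delta_rot":[0,0,0],"fingers":0}]'
python3 - <<'E'
from h import *
go([.5462,-.0027,.193],[np.cos(.105),np.sin(.105),0])
E
```

```text
t: 21.8
tcp_pos: [0.4734, 0.365, 0.315]
tool_rot: [0.363, 0.932, -0.001, -0.001]
force: [-0.3, 0.3, -0.4]
finger_gap: 0.5
gripper_force: 0.0
t: 22.47
tcp_pos: [0.4737, 0.3653, 0.3151]
tool_rot: [0.665, 0.746, -0.002, -0.001]
force: [0.6, -0.7, -0.8]
finger_gap: 0.508
gripper_force: 0.0
tcp [0.4737 0.3653 0.3151] st [-0.1019  0.4107  0.3151] world d [ 0.0727 -0.3679 -0.0681] tool d units [-0.7475  0.0608  0.1369] rows 10.0
rotz units 0.0015 tilt z [-0.003 -0.002 -1.   ]
```

```bash
python3 -m crank '[{"dp":[-0.0747,0.0061,0],"delta_rot":[0,0,0.0015],"fingers":0},{"dp":[-0.0747,0.0061,0],"delta_rot":[0,0,0],"fingers":0},{"dp":[-0.0747,0.0061,0],"delta_rot":[0,0,0],"fingers":0},{"dp":[-0.0747,0.0061,0],"delta_rot":[0,0,0],"fingers":0},{"dp":[-0.0747,0.0061,0],"delta_rot":[0,0,0],"fingers":0},{"dp":[-0.0747,0.0061,0],"delta_rot":[0,0,0],"fingers":0},{"dp":[-0.0747,0.0061,0],"delta_rot":[0,0,0],"fingers":0},{"dp":[-0.0747,0.0061,0],"delta_rot":[0,0,0],"fingers":0},{"dp":[-0.0747,0.0061,0],"delta_rot":[0,0,0],"fingers":0},{"dp":[-0.0747,0.0061,0],"delta_rot":[0,0,0],"fingers":0},{"dp":[0,0,0],"delta_rot":[0,0,0],"fingers":0},{"dp":[0,0,0],"delta_rot":[0,0,0],"fingers":0}]'
python3 - <<'E'
from h import *
go([.5462,-.0027,.193],[np.cos(.105),np.sin(.105),0])
E
```

```text
t: 23.47
tcp_pos: [0.5432, -0.0046, 0.3159]
tool_rot: [0.671, 0.742, -0.0, -0.001]
force: [0.6, -0.1, 0.3]
finger_gap: 0.497
gripper_force: 0.0
tcp [ 0.5432 -0.0046  0.3159] st [-0.079   0.035   0.3159] world d [ 0.003   0.0019 -0.0689] tool d units [0.0031 0.0066 0.1378] rows 2.0
rotz units -0.0008 tilt z [-0.001  0.    -1.   ]
```

```bash
python3 -m crank '[{"dp":[0.003,0.0066,0.03],"delta_rot":[0,0,0],"fingers":0},{"dp":[0,0,0.04],"delta_rot":[0,0,0],"fingers":0},{"dp":[0,0,0.04],"delta_rot":[0,0,0],"fingers":0},{"dp":[0,0,0.027],"delta_rot":[0,0,0],"fingers":0},{"dp":[0,0,0],"delta_rot":[0,0,0],"fingers":0},{"dp":[0,0,0],"delta_rot":[0,0,0],"fingers":-0.3},{"dp":[0,0,0],"delta_rot":[0,0,0],"fingers":-0.55},{"dp":[0,0,0],"delta_rot":[0,0,0],"fingers":-0.7},{"dp":[0,0,0],"delta_rot":[0,0,0],"fingers":-1},{"dp":[0,0,0],"delta_rot":[0,0,0],"fingers":-1},{"dp":[0,0,0],"delta_rot":[0,0,0],"fingers":-1}]' 30
python3 -m crank '[{"dp":[0,0,0],"delta_rot":[0,0,0],"fingers":-1},{"dp":[0,0,0],"delta_rot":[0,0,0],"fingers":-1},{"dp":[0,0,-0.012],"delta_rot":[0,0,0],"fingers":-1},{"dp":[0,0,-0.012],"delta_rot":[0,0,0],"fingers":-1},{"dp":[0,0,-0.011],"delta_rot":[0,0,0],"fingers":-1},{"dp":[0,0,0],"delta_rot":[0,0,0],"fingers":-1},{"dp":[0,0,0],"delta_rot":[0,0,0],"fingers":-1}]' 100
```

```text
t: 24.38
tcp_pos: [0.5467, -0.0006, 0.249]
tool_rot: [0.67, 0.742, 0.001, 0.001]
force: [-0.1, 2.5, 3.4]
finger_gap: 0.109
gripper_force: 32.9
t: 24.97
tcp_pos: [0.5465, -0.0008, 0.2659]
tool_rot: [0.67, 0.742, 0.0, 0.0]
force: [-0.6, -0.4, -2.7]
finger_gap: 0.098
gripper_force: 97.7
```

```bash
python3 -m crank '[{"dp":[0,-0.02,0],"delta_rot":[0,0,0],"fingers":-1},{"dp":[0,-0.03,0],"delta_rot":[0,0,0],"fingers":-1},{"dp":[0,-0.03,0],"delta_rot":[0,0,0],"fingers":-1},{"dp":[0,-0.03,0],"delta_rot":[0,0,0],"fingers":-1},{"dp":[0,-0.03,0],"delta_rot":[0,0,0],"fingers":-1},{"dp":[0,-0.03,0],"delta_rot":[0,0,0],"fingers":-1},{"dp":[0,0,0],"delta_rot":[0,0,0],"fingers":-1},{"dp":[0,0,0],"delta_rot":[0,0,0],"fingers":-1}]' 100
python3 -m crank '[{"dp":[0,0,-0.05],"delta_rot":[0,0,0],"fingers":-1},{"dp":[0,0,-0.06],"delta_rot":[0,0,-0.0194],"fingers":-1},{"dp":[0,0,0],"delta_rot":[0,0,-0.0194],"fingers":-1},{"dp":[0,0,0],"delta_rot":[0,0,-0.0194],"fingers":-1},{"dp":[0,0,0],"delta_rot":[0,0,-0.0194],"fingers":-1},{"dp":[0,0,0],"delta_rot":[0,0,-0.0194],"fingers":-1},{"dp":[0,0,0],"delta_rot":[0,0,-0.0194],"fingers":-1},{"dp":[0,0,0],"delta_rot":[0,0,-0.0194],"fingers":-1},{"dp":[0,0,0],"delta_rot":[0,0,-0.0194],"fingers":-1},{"dp":[0,0,0],"delta_rot":[0,0,-0.0194],"fingers":-1},{"dp":[0,0,0],"delta_rot":[0,0,-0.0194],"fingers":-1},{"dp":[0,0,0],"delta_rot":[0,0,0],"fingers":-1}]' 100
cat >> h.py <<'E'
def tgt(c,a,x,y,z): return [c[0]+x*np.cos(a)-y*np.sin(a),c[1]+x*np.sin(a)+y*np.cos(a),z]
E
python3 - <<'E'
from h import *
c,a=tote(); print(c,a)
c=np.array([.3965,.2413]);a=-.254
go(tgt(c,a,-.045,.063,.30),[-np.sin(a),np.cos(a),0],off=0)
E
```

```text
t: 25.63
tcp_pos: [0.4607, -0.0094, 0.2654]
tool_rot: [0.67, 0.742, -0.0, -0.0]
force: [0.9, -0.3, -1.9]
finger_gap: 0.097
gripper_force: 97.9
t: 26.63
tcp_pos: [0.4627, -0.0095, 0.3205]
tool_rot: [0.123, 0.992, -0.0, 0.001]
force: [-0.8, -0.0, -1.4]
finger_gap: 0.096
gripper_force: 98.1
scene 266 [0.3998 0.2424] [168. 208.] -0.253
top 245 [0.3968 0.2502] [150. 195.] -0.26
[0.39832756 0.24625143] -0.25667062
tcp [ 0.4624 -0.0095  0.3205] st [-0.1598  0.0403  0.3205] world d [-0.0936  0.3231 -0.0205] tool d units [0.3428 0.5788 0.0408] rows 9.0
rotz units 0.0002 tilt z [ 0.001 -0.    -1.   ]
```

```bash
python3 -m crank '[{"dp":[0.0381,0.0643,0],"delta_rot":[0,0,0],"fingers":-1},{"dp":[0.0381,0.0643,0],"delta_rot":[0,0,0],"fingers":-1},{"dp":[0.0381,0.0643,0],"delta_rot":[0,0,0],"fingers":-1},{"dp":[0.0381,0.0643,0],"delta_rot":[0,0,0],"fingers":-1},{"dp":[0.0381,0.0643,0],"delta_rot":[0,0,0],"fingers":-1},{"dp":[0.0381,0.0643,0],"delta_rot":[0,0,0],"fingers":-1},{"dp":[0.0381,0.0643,0],"delta_rot":[0,0,0],"fingers":-1},{"dp":[0.0381,0.0643,0],"delta_rot":[0,0,0],"fingers":-1},{"dp":[0.0381,0.0643,0],"delta_rot":[0,0,0],"fingers":-1}]' 100
python3 -m crank '[{"dp":[0,0,0],"delta_rot":[0.0198,0,0],"fingers":-1},{"dp":[0,0,0],"delta_rot":[0.0198,0,0],"fingers":-1},{"dp":[0,0,0],"delta_rot":[0.0198,0,0],"fingers":-1},{"dp":[0,0,0],"delta_rot":[0.0198,0,0],"fingers":-1},{"dp":[0,0,0],"delta_rot":[0.0198,0,0],"fingers":-1},{"dp":[0,0,0],"delta_rot":[0.0198,0,0],"fingers":-1},{"dp":[0,0,0],"delta_rot":[0.0198,0,0],"fingers":-1},{"dp":[0,0,0],"delta_rot":[0,0,0],"fingers":-1},{"dp":[0,0,0],"delta_rot":[0,0,0],"fingers":-1}]' 100
python3 - <<'E'
from h import *
c,a=tote(); print(c,a)
c=np.array([.3965,.2413]);a=-.254
go(tgt(c,a,-.045,.063,.126),[-np.sin(a),np.cos(a),0],off=0); s=manip.sense(); print(s['force'],s['finger_gap'],s['q'].round(2))
E
```

```text
t: 27.48
tcp_pos: [0.3665, 0.3152, 0.3206]
tool_rot: [0.126, 0.992, 0.0, 0.0]
force: [0.7, -0.4, -1.6]
finger_gap: 0.093
gripper_force: 98.5
t: 28.23
tcp_pos: [0.3673, 0.3143, 0.3189]
tool_rot: [0.113, 0.9, -0.417, -0.052]
force: [0.6, -0.1, -2.5]
finger_gap: 0.095
gripper_force: 99.0
scene 283 [0.3997 0.2426] [168. 207.] -0.258
top 391 [0.3944 0.2402] [171. 196.] -0.255
[0.39702602 0.24139748] -0.2563846
tcp [0.3672 0.3134 0.3206] st [-0.214   0.3725  0.3206] world d [ 0.0015  0.0002 -0.1946] tool d units [-0.0025  0.2976  0.2509] rows 5.0
rotz units 0.0009 tilt z [-0.188 -0.739 -0.647]
[ 0.22975815  0.29439364 -2.22849209] 0.09611476929830816 [ 0.69  0.61  1.48 -0.48  1.79 -0.56]
```

```bash
python3 -m crank '[{"dp":[-0.0025,0.055,0.0467],"delta_rot":[0,0,0],"fingers":-1},{"dp":[0,0.055,0.0467],"delta_rot":[0,0,0],"fingers":-1},{"dp":[0,0.055,0.0467],"delta_rot":[0,0,0],"fingers":-1},{"dp":[0,0.055,0.0467],"delta_rot":[0,0,0],"fingers":-1},{"dp":[0,0.03,0.025],"delta_rot":[0,0,0],"fingers":-1},{"dp":[0,0.03,0.025],"delta_rot":[0,0,0],"fingers":-1},{"dp":[0,0.018,0.015],"delta_rot":[0,0,0],"fingers":-1},{"dp":[0,0.004,0.003],"delta_rot":[0,0,0],"fingers":-1},{"dp":[0,0,0],"delta_rot":[0,0,0],"fingers":-1},{"dp":[0,0,0],"delta_rot":[0,0,0],"fingers":-1}]' 100
```

```text
t: 29.17
tcp_pos: [0.3689, 0.3131, 0.1241]
tool_rot: [0.114, 0.9, -0.417, -0.052]
force: [0.4, -0.2, -1.8]
finger_gap: 0.093
gripper_force: 99.0
```

```bash
python3 -m crank '[{"dp":[0,0,0],"delta_rot":[0,0,0],"fingers":-0.7},{"dp":[0,0,0],"delta_rot":[0,0,0],"fingers":-0.4},{"dp":[0,0,0],"delta_rot":[0,0,0],"fingers":-0.3},{"dp":[0,0,-0.03],"delta_rot":[0,0,0],"fingers":-0.3},{"dp":[0,0,-0.07],"delta_rot":[0,0,0],"fingers":-0.3},{"dp":[0,0,-0.08],"delta_rot":[0,0,0],"fingers":-0.3},{"dp":[0,-0.05,-0.05],"delta_rot":[0,0,0],"fingers":-0.3},{"dp":[0,-0.05,-0.05],"delta_rot":[0,0,0],"fingers":-0.3},{"dp":[0,-0.05,-0.05],"delta_rot":[0,0,0],"fingers":-0.3},{"dp":[0,0,0],"delta_rot":[0,0,0],"fingers":-0.3}]' 60
python3 -m crank '[{"dp":[0,0,0],"delta_rot":[-0.0198,0,0],"fingers":0},{"dp":[0,0,0],"delta_rot":[-0.0198,0,0],"fingers":0},{"dp":[0,0,0],"delta_rot":[-0.0198,0,0],"fingers":0},{"dp":[0,0,0],"delta_rot":[-0.0198,0,0],"fingers":0},{"dp":[0,0,0],"delta_rot":[-0.0198,0,0],"fingers":0},{"dp":[0,0,0],"delta_rot":[-0.0198,0,0],"fingers":0},{"dp":[0,0,0],"delta_rot":[-0.0198,0,0],"fingers":0},{"dp":[0,0,-0.06],"delta_rot":[0,0,0],"fingers":0},{"dp":[0,0,0],"delta_rot":[0,0,0],"fingers":0}]'
cat >> h.py <<'E'
def intote(c,a):
    "height map (mm) of the tote interior from the scene view: rows along tote x, columns along tote y"
    p,_,P=snap('scene'); q=P.reshape(-1,3); ok=np.isfinite(q[:,0]); q=q[ok]; col=p.reshape(-1,3)[ok].astype(int)
    d=q[:,:2]-c; x=d[:,0]*np.cos(a)+d[:,1]*np.sin(a); y=-d[:,0]*np.sin(a)+d[:,1]*np.cos(a)
    k=(abs(x)<.095)&(abs(y)<.08)&(col[:,2]<col[:,0]+60); print('nonblue',k.sum())
    x,y,z,col=x[k],y[k],q[k,2],col[k]
    for nm,g in (('green',col[:,1]>col[:,0]+15),('white',col[:,1]<=col[:,0]+15)):
        if g.sum(): print(nm,g.sum(),'x',np.percentile(x[g],[3,97]).round(3),'y',np.percentile(y[g],[3,97]).round(3),'z',np.percentile(z[g],[5,50,95]).round(3))
E
python3 - <<'E'
from h import *
c,a=tote(); intote(c,a)
go([.5544,-.0704,.193],[np.cos(.105),np.sin(.105),0])
E
```

```text
t: 30.0
tcp_pos: [0.3889, 0.3901, 0.294]
tool_rot: [0.115, 0.901, -0.415, -0.048]
force: [0.4, -0.8, 0.7]
finger_gap: 0.354
gripper_force: 0.0
t: 30.75
tcp_pos: [0.3878, 0.3876, 0.3204]
tool_rot: [0.125, 0.992, 0.002, 0.002]
force: [0.9, 0.8, 0.0]
finger_gap: 0.502
gripper_force: 0.0
scene 219 [0.3991 0.2423] [168. 204.] -0.242
top 444 [0.3942 0.2398] [170. 196.] -0.254
nonblue 2020
green 297 x [-0.092  0.058] y [-0.065  0.059] z [0.008 0.014 0.025]
white 1723 x [-0.094 -0.016] y [-0.064  0.077] z [0.008 0.553 0.629]
tcp [0.3875 0.3882 0.317 ] st [-0.1845  0.4442  0.317 ] world d [ 0.1668 -0.4587 -0.07  ] tool d units [-0.5499 -0.8065  0.1402] rows 13.0
rotz units 0.1936 tilt z [ 0.001  0.    -1.   ]
```

```bash
python3 -m crank '[{"dp":[-0.0458,-0.0672,0],"delta_rot":[0,0,0],"fingers":0},{"dp":[-0.0458,-0.0672,0],"delta_rot":[0,0,0],"fingers":0},{"dp":[-0.0458,-0.0672,0],"delta_rot":[0,0,0],"fingers":0},{"dp":[-0.0458,-0.0672,0],"delta_rot":[0,0,0],"fingers":0},{"dp":[-0.0458,-0.0672,0],"delta_rot":[0,0,0],"fingers":0},{"dp":[-0.0458,-0.0672,0],"delta_rot":[0,0,0],"fingers":0},{"dp":[-0.0458,-0.0672,0],"delta_rot":[0,0,0],"fingers":0},{"dp":[-0.0458,-0.0672,0],"delta_rot":[0,0,0],"fingers":0},{"dp":[-0.0458,-0.0672,0],"delta_rot":[0,0,0],"fingers":0},{"dp":[-0.0458,-0.0672,0],"delta_rot":[0,0,0],"fingers":0},{"dp":[-0.0458,-0.0672,0],"delta_rot":[0,0,0],"fingers":0},{"dp":[-0.0458,-0.0672,0],"delta_rot":[0,0,0],"fingers":0}]'
python3 -m crank '[{"dp":[0,0,0],"delta_rot":[0,0,0.0194],"fingers":0},{"dp":[0,0,0],"delta_rot":[0,0,0.0194],"fingers":0},{"dp":[0,0,0],"delta_rot":[0,0,0.0194],"fingers":0},{"dp":[0,0,0],"delta_rot":[0,0,0.0194],"fingers":0},{"dp":[0,0,0],"delta_rot":[0,0,0.0194],"fingers":0},{"dp":[0,0,0],"delta_rot":[0,0,0.0194],"fingers":0},{"dp":[0,0,0],"delta_rot":[0,0,0.0194],"fingers":0},{"dp":[0,0,0],"delta_rot":[0,0,0.0194],"fingers":0},{"dp":[0,0,0],"delta_rot":[0,0,0.0194],"fingers":0},{"dp":[0,0,0],"delta_rot":[0,0,0.0194],"fingers":0},{"dp":[0,0,0],"delta_rot":[0,0,0],"fingers":0},{"dp":[0,0,0],"delta_rot":[0,0,0],"fingers":0}]'
python3 - <<'E'
from h import *
c,a=tote(); intote(c,a)
go([.5544,-.0704,.193],[np.cos(.105),np.sin(.105),0])
E
```

```text
t: 31.9
tcp_pos: [0.5544, -0.0719, 0.3153]
tool_rot: [0.124, 0.992, 0.0, -0.001]
force: [-0.1, 0.7, 0.1]
finger_gap: 0.498
gripper_force: 0.0
t: 32.9
tcp_pos: [0.5541, -0.0699, 0.3156]
tool_rot: [0.669, 0.744, -0.0, -0.001]
force: [-0.7, 0.1, -0.4]
finger_gap: 0.505
gripper_force: 0.0
scene 211 [0.3996 0.2425] [168. 206.] -0.257
top 80 [0.4831 0.2181] [165.  12.] 1.315
nonblue 1589
green 320 x [-0.05   0.064] y [-0.062  0.048] z [0.007 0.015 0.039]
white 1269 x [-0.09   0.093] y [-0.077  0.077] z [-0.005  0.007  0.054]
tcp [ 0.5542 -0.0701  0.3161] st [-0.0763 -0.0313  0.3161] world d [ 0.0003 -0.0003 -0.0691] tool d units [-0.0007  0.0006  0.1382] rows 2.0
rotz units -0.0001 tilt z [-0.001  0.    -1.   ]
```

```bash
python3 -m crank '[{"dp":[0,0,0.03],"delta_rot":[0,0,0],"fingers":0},{"dp":[0,0,0.04],"delta_rot":[0,0,0],"fingers":0},{"dp":[0,0,0.04],"delta_rot":[0,0,0],"fingers":0},{"dp":[0,0,0.028],"delta_rot":[0,0,0],"fingers":0},{"dp":[0,0,0],"delta_rot":[0,0,0],"fingers":0},{"dp":[0,0,0],"delta_rot":[0,0,0],"fingers":-0.3},{"dp":[0,0,0],"delta_rot":[0,0,0],"fingers":-0.55},{"dp":[0,0,0],"delta_rot":[0,0,0],"fingers":-0.7},{"dp":[0,0,0],"delta_rot":[0,0,0],"fingers":-1},{"dp":[0,0,0],"delta_rot":[0,0,0],"fingers":-1},{"dp":[0,0,0],"delta_rot":[0,0,0],"fingers":-1}]' 30
python3 -m crank '[{"dp":[0,0,0],"delta_rot":[0,0,0],"fingers":-1},{"dp":[0,0,0],"delta_rot":[0,0,0],"fingers":-1},{"dp":[0,0,-0.012],"delta_rot":[0,0,0],"fingers":-1},{"dp":[0,0,-0.012],"delta_rot":[0,0,0],"fingers":-1},{"dp":[0,0,-0.011],"delta_rot":[0,0,0],"fingers":-1},{"dp":[0,0,0],"delta_rot":[0,0,0],"fingers":-1},{"dp":[0,0,0],"delta_rot":[0,0,0],"fingers":-1}]' 100
```

```text
t: 33.97
tcp_pos: [0.5547, -0.0705, 0.2487]
tool_rot: [0.67, 0.742, 0.0, 0.001]
force: [-1.7, -0.4, 4.9]
finger_gap: 0.11
gripper_force: 32.2
t: 34.55
tcp_pos: [0.5543, -0.0703, 0.2654]
tool_rot: [0.67, 0.742, 0.0, 0.0]
force: [0.2, 0.6, -0.9]
finger_gap: 0.095
gripper_force: 97.7
```

```bash
python3 -m crank '[{"dp":[0,-0.02,0],"delta_rot":[0,0,0],"fingers":-1},{"dp":[0,-0.03,0],"delta_rot":[0,0,0],"fingers":-1},{"dp":[0,-0.03,0],"delta_rot":[0,0,0],"fingers":-1},{"dp":[0,-0.03,0],"delta_rot":[0,0,0],"fingers":-1},{"dp":[0,-0.03,0],"delta_rot":[0,0,0],"fingers":-1},{"dp":[0,-0.03,0],"delta_rot":[0,0,0],"fingers":-1},{"dp":[0,0,0],"delta_rot":[0,0,0],"fingers":-1},{"dp":[0,0,0],"delta_rot":[0,0,0],"fingers":-1}]' 100
python3 -m crank '[{"dp":[0,0,-0.05],"delta_rot":[0,0,0],"fingers":-1},{"dp":[0,0,-0.06],"delta_rot":[0,0,-0.0194],"fingers":-1},{"dp":[0,0,0],"delta_rot":[0,0,-0.0194],"fingers":-1},{"dp":[0,0,0],"delta_rot":[0,0,-0.0194],"fingers":-1},{"dp":[0,0,0],"delta_rot":[0,0,-0.0194],"fingers":-1},{"dp":[0,0,0],"delta_rot":[0,0,-0.0194],"fingers":-1},{"dp":[0,0,0],"delta_rot":[0,0,-0.0194],"fingers":-1},{"dp":[0,0,0],"delta_rot":[0,0,-0.0194],"fingers":-1},{"dp":[0,0,0],"delta_rot":[0,0,-0.0194],"fingers":-1},{"dp":[0,0,0],"delta_rot":[0,0,-0.0194],"fingers":-1},{"dp":[0,0,0],"delta_rot":[0,0,-0.0194],"fingers":-1},{"dp":[0,0,0],"delta_rot":[0,0,0],"fingers":-1}]' 100
python3 - <<'E'
from h import *
c,a=tote(); print(c,a)
c=np.array([.3965,.2413]);a=-.254
go(tgt(c,a,.045,.063,.30),[-np.sin(a),np.cos(a),0],off=0)
E
```

```text
t: 35.22
tcp_pos: [0.4687, -0.0788, 0.2649]
tool_rot: [0.67, 0.742, -0.0, -0.0]
force: [0.3, -0.6, -2.0]
finger_gap: 0.096
gripper_force: 97.8
t: 36.22
tcp_pos: [0.4705, -0.079, 0.3201]
tool_rot: [0.123, 0.992, -0.0, 0.001]
force: [1.0, -0.3, -1.3]
finger_gap: 0.091
gripper_force: 98.0
scene 222 [0.3995 0.2427] [169. 205.] -0.241
top 262 [0.4183 0.2335] [170. 145.] 1.313
[0.40887082 0.23809528] 0.53608257
tcp [ 0.4702 -0.079   0.32  ] st [-0.1607 -0.0297  0.32  ] world d [-0.0144  0.37   -0.02  ] tool d units [0.2126 0.7093 0.04  ] rows 10.0
rotz units 0.0002 tilt z [ 0.001 -0.    -1.   ]
```

```bash
python3 -m crank '[{"dp":[0,0,-0.08],"delta_rot":[0,0,0],"fingers":-1},{"dp":[0.0213,0.071,0],"delta_rot":[0,0,0],"fingers":-1},{"dp":[0.0213,0.071,0],"delta_rot":[0,0,0],"fingers":-1},{"dp":[0.0213,0.071,0],"delta_rot":[0,0,0],"fingers":-1},{"dp":[0.0213,0.071,0],"delta_rot":[0,0,0],"fingers":-1},{"dp":[0.0213,0.071,0],"delta_rot":[0,0,0],"fingers":-1},{"dp":[0.0213,0.071,0],"delta_rot":[0,0,0],"fingers":-1},{"dp":[0.0213,0.071,0],"delta_rot":[0,0,0],"fingers":-1},{"dp":[0.0213,0.071,0],"delta_rot":[0,0,0],"fingers":-1},{"dp":[0.0213,0.071,0],"delta_rot":[0,0,0],"fingers":-1},{"dp":[0.0213,0.071,0],"delta_rot":[0,0,0],"fingers":-1},{"dp":[0,0,0.08],"delta_rot":[0,0,0],"fingers":-1}]' 100
python3 -m crank '[{"dp":[0,0,0],"delta_rot":[0.0198,0,0],"fingers":-1},{"dp":[0,0,0],"delta_rot":[0.0198,0,0],"fingers":-1},{"dp":[0,0,0],"delta_rot":[0.0198,0,0],"fingers":-1},{"dp":[0,0,0],"delta_rot":[0.0198,0,0],"fingers":-1},{"dp":[0,0,0],"delta_rot":[0.0198,0,0],"fingers":-1},{"dp":[0,0,0],"delta_rot":[0.0198,0,0],"fingers":-1},{"dp":[0,0,0],"delta_rot":[0.0198,0,0],"fingers":-1},{"dp":[0,0,0],"delta_rot":[0,0,0],"fingers":-1},{"dp":[0,0,0],"delta_rot":[0,0,0],"fingers":-1}]' 100
python3 - <<'E'
from h import *
c,a=tote(); print(c,a)
c=np.array([.3965,.2413]);a=-.254
go(tgt(c,a,.045,.063,.136),[-np.sin(a),np.cos(a),0],off=0); s=manip.sense(); print(s['force'],s['finger_gap'],s['q'].round(2))
E
```

```text
t: 37.32
tcp_pos: [0.4584, 0.2995, 0.3268]
tool_rot: [0.123, 0.992, 0.007, 0.009]
force: [3.0, 0.7, -1.7]
finger_gap: 0.097
gripper_force: 98.4
t: 38.07
tcp_pos: [0.4542, 0.2923, 0.3182]
tool_rot: [0.113, 0.9, -0.417, -0.053]
force: [-0.3, 0.2, -0.1]
finger_gap: 0.097
gripper_force: 98.8
scene 218 [0.3996 0.2423] [168. 205.] -0.249
top 376 [0.3942 0.2396] [169. 196.] -0.257
[0.39687537 0.24092654] -0.2530014
tcp [0.4543 0.2913 0.3203] st [-0.1304  0.3397  0.3203] world d [ 0.0016 -0.0004 -0.1843] tool d units [-0.0028  0.2811  0.2383] rows 5.0
rotz units 0.0009 tilt z [-0.188 -0.739 -0.647]
[-0.30783438 -0.31425078 -1.56374975] 0.0915228532696311 [ 0.58  0.66  1.36 -0.56  1.8  -0.67]
```

```bash
python3 -m crank '[{"dp":[-0.0028,0.055,0.0467],"delta_rot":[0,0,0],"fingers":-1},{"dp":[0,0.055,0.0467],"delta_rot":[0,0,0],"fingers":-1},{"dp":[0,0.055,0.0467],"delta_rot":[0,0,0],"fingers":-1},{"dp":[0,0.055,0.0467],"delta_rot":[0,0,0],"fingers":-1},{"dp":[0,0.03,0.025],"delta_rot":[0,0,0],"fingers":-1},{"dp":[0,0.023,0.02],"delta_rot":[0,0,0],"fingers":-1},{"dp":[0,0.01,0.009],"delta_rot":[0,0,0],"fingers":-1},{"dp":[0,0,0],"delta_rot":[0,0,0],"fingers":-1},{"dp":[0,0,0],"delta_rot":[0,0,0],"fingers":-1}]' 100
```

```text
t: 38.92
tcp_pos: [0.456, 0.2902, 0.1356]
tool_rot: [0.114, 0.9, -0.418, -0.052]
force: [0.0, 1.4, -1.0]
finger_gap: 0.097
gripper_force: 98.7
```

```bash
python3 -m crank '[{"dp":[0,0,0],"delta_rot":[0,0,0],"fingers":-0.7},{"dp":[0,0,0],"delta_rot":[0,0,0],"fingers":-0.4},{"dp":[0,0,0],"delta_rot":[0,0,0],"fingers":-0.3},{"dp":[0,0,-0.03],"delta_rot":[0,0,0],"fingers":-0.3},{"dp":[0,0,-0.07],"delta_rot":[0,0,0],"fingers":-0.3},{"dp":[0,0,-0.08],"delta_rot":[0,0,0],"fingers":-0.3},{"dp":[0,-0.05,-0.05],"delta_rot":[0,0,0],"fingers":-0.3},{"dp":[0,-0.05,-0.05],"delta_rot":[0,0,0],"fingers":-0.3},{"dp":[0,-0.05,-0.05],"delta_rot":[0,0,0],"fingers":-0.3},{"dp":[0,0,0],"delta_rot":[0,0,0],"fingers":-0.3}]' 60
python3 -m crank '[{"dp":[0,0,0],"delta_rot":[-0.0198,0,0],"fingers":0},{"dp":[0,0,0],"delta_rot":[-0.0198,0,0],"fingers":0},{"dp":[0,0,0],"delta_rot":[-0.0198,0,0],"fingers":0},{"dp":[0,0,0],"delta_rot":[-0.0198,0,0],"fingers":0},{"dp":[0,0,0],"delta_rot":[-0.0198,0,0],"fingers":0},{"dp":[0,0,0],"delta_rot":[-0.0198,0,0],"fingers":0},{"dp":[0,0,0],"delta_rot":[-0.0198,0,0],"fingers":0},{"dp":[0,0,-0.06],"delta_rot":[0,0,0],"fingers":0},{"dp":[0,0,0],"delta_rot":[0,0,0],"fingers":0}]'
python3 - <<'E'
from h import *
p,d,P=snap('scene','s9'); t=snap('top','t9')[0]
cv2.imwrite('pics/b9.png',cv2.resize(cv2.cvtColor(np.hstack([p[180:280,310:430],t[220:320,130:250]]),cv2.COLOR_RGB2BGR),(768,320),interpolation=cv2.INTER_CUBIC))
go([.5626,-.1381,.193],[np.cos(.105),np.sin(.105),0])
E
```

```text
t: 39.75
tcp_pos: [0.4761, 0.3673, 0.3065]
tool_rot: [0.115, 0.901, -0.415, -0.047]
force: [1.0, 0.8, 0.7]
finger_gap: 0.35
gripper_force: 0.0
t: 40.5
tcp_pos: [0.4751, 0.3649, 0.3327]
tool_rot: [0.125, 0.992, 0.002, 0.003]
force: [1.9, 0.2, 1.6]
finger_gap: 0.501
gripper_force: 0.0
tcp [0.4749 0.3655 0.33  ] st [-0.1007  0.4108  0.33  ] world d [ 0.0875 -0.5037 -0.083 ] tool d units [-0.4181 -0.9332  0.1654] rows 13.0
rotz units 0.1935 tilt z [ 0.004  0.001 -1.   ]
```

View pics/b9.png

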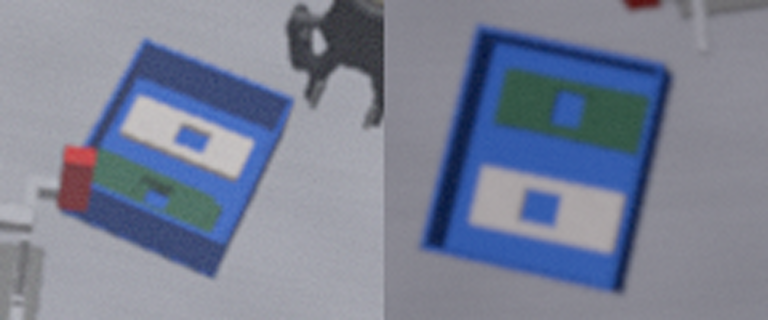

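Two greens stacked (right panel (570,110)) and white (545,210), all flat. The last one is plate 1.

```bash
python3 -m crank '[{"dp":[-0.0348,-0.0745,0],"delta_rot":[0,0,0],"fingers":0},{"dp":[-0.0348,-0.0745,0],"delta_rot":[0,0,0],"fingers":0},{"dp":[-0.0348,-0.0745,0],"delta_rot":[0,0,0],"fingers":0},{"dp":[-0.0348,-0.0745,0],"delta_rot":[0,0,0],"fingers":0},{"dp":[-0.0348,-0.0745,0],"delta_rot":[0,0,0],"fingers":0},{"dp":[-0.0348,-0.0745,0],"delta_rot":[0,0,0],"fingers":0},{"dp":[-0.0348,-0.0745,0],"delta_rot":[0,0,0],"fingers":0},{"dp":[-0.0348,-0.0745,0],"delta_rot":[0,0,0],"fingers":0},{"dp":[-0.0348,-0.0745,0],"delta_rot":[0,0,0],"fingers":0},{"dp":[-0.0348,-0.0745,0],"delta_rot":[0,0,0],"fingers":0},{"dp":[-0.0348,-0.0745,0],"delta_rot":[0,0,0],"fingers":0},{"dp":[-0.0348,-0.0745,0],"delta_rot":[0,0,0],"fingers":0}]'
python3 -m crank '[{"dp":[0,-0.038,0],"delta_rot":[0,0,0],"fingers":0},{"dp":[0,0,0],"delta_rot":[0,0,0.0194],"fingers":0},{"dp":[0,0,0],"delta_rot":[0,0,0.0194],"fingers":0},{"dp":[0,0,0],"delta_rot":[0,0,0.0194],"fingers":0},{"dp":[0,0,0],"delta_rot":[0,0,0.0194],"fingers":0},{"dp":[0,0,0],"delta_rot":[0,0,0.0194],"fingers":0},{"dp":[0,0,0],"delta_rot":[0,0,0.0194],"fingers":0},{"dp":[0,0,0],"delta_rot":[0,0,0.0194],"fingers":0},{"dp":[0,0,0],"delta_rot":[0,0,0.0194],"fingers":0},{"dp":[0,0,0],"delta_rot":[0,0,0.0194],"fingers":0},{"dp":[0,0,0],"delta_rot":[0,0,0.0194],"fingers":0},{"dp":[0,0,0],"delta_rot":[0,0,0],"fingers":0}]'
python3 - <<'E'
from h import *
go([.5626,-.1381,.193],[np.cos(.105),np.sin(.105),0])
E
```

```text
t: 41.6
tcp_pos: [0.5664, -0.1208, 0.3272]
tool_rot: [0.124, 0.992, 0.0, -0.001]
force: [-0.0, -0.3, 0.9]
finger_gap: 0.499
gripper_force: 0.0
t: 42.6
tcp_pos: [0.5617, -0.1371, 0.3271]
tool_rot: [0.67, 0.742, -0.0, -0.001]
force: [-0.6, -0.9, 0.8]
finger_gap: 0.501
gripper_force: 0.0
tcp [ 0.5617 -0.1371  0.3271] st [-0.0772 -0.0988  0.3271] world d [ 0.001  -0.001  -0.0801] tool d units [-0.0023  0.0021  0.1602] rows 2.0
rotz units -0.0006 tilt z [-0.002  0.    -1.   ]
```

```bash
python3 -m crank '[{"dp":[-0.002,0.002,0.04],"delta_rot":[0,0,0],"fingers":0},{"dp":[0,0,0.04],"delta_rot":[0,0,0],"fingers":0},{"dp":[0,0,0.05],"delta_rot":[0,0,0],"fingers":0},{"dp":[0,0,0.03],"delta_rot":[0,0,0],"fingers":0},{"dp":[0,0,0],"delta_rot":[0,0,0],"fingers":0},{"dp":[0,0,0],"delta_rot":[0,0,0],"fingers":-0.3},{"dp":[0,0,0],"delta_rot":[0,0,0],"fingers":-0.55},{"dp":[0,0,0],"delta_rot":[0,0,0],"fingers":-0.7},{"dp":[0,0,0],"delta_rot":[0,0,0],"fingers":-1},{"dp":[0,0,0],"delta_rot":[0,0,0],"fingers":-1},{"dp":[0,0,0],"delta_rot":[0,0,0],"fingers":-1}]' 30
python3 -m crank '[{"dp":[0,0,0],"delta_rot":[0,0,0],"fingers":-1},{"dp":[0,0,0],"delta_rot":[0,0,0],"fingers":-1},{"dp":[0,0,-0.012],"delta_rot":[0,0,0],"fingers":-1},{"dp":[0,0,-0.012],"delta_rot":[0,0,0],"fingers":-1},{"dp":[0,0,-0.011],"delta_rot":[0,0,0],"fingers":-1},{"dp":[0,0,0],"delta_rot":[0,0,0],"fingers":-1},{"dp":[0,0,0],"delta_rot":[0,0,0],"fingers":-1}]' 100
```

```text
t: 43.52
tcp_pos: [0.5635, -0.1388, 0.2494]
tool_rot: [0.67, 0.742, 0.0, 0.002]
force: [-0.1, -0.9, 5.0]
finger_gap: 0.112
gripper_force: 35.3
t: 44.1
tcp_pos: [0.5628, -0.1384, 0.2657]
tool_rot: [0.67, 0.742, 0.0, 0.0]
force: [-0.5, 0.4, -2.3]
finger_gap: 0.091
gripper_force: 97.8
```

```bash
python3 -m crank '[{"dp":[0,-0.02,0],"delta_rot":[0,0,0],"fingers":-1},{"dp":[0,-0.03,0],"delta_rot":[0,0,0],"fingers":-1},{"dp":[0,-0.03,0],"delta_rot":[0,0,0],"fingers":-1},{"dp":[0,-0.03,0],"delta_rot":[0,0,0],"fingers":-1},{"dp":[0,-0.03,0],"delta_rot":[0,0,0],"fingers":-1},{"dp":[0,-0.03,0],"delta_rot":[0,0,0],"fingers":-1},{"dp":[0,0,0],"delta_rot":[0,0,0],"fingers":-1},{"dp":[0,0,0],"delta_rot":[0,0,0],"fingers":-1}]' 100
python3 -m crank '[{"dp":[0,0,-0.08],"delta_rot":[0,0,0],"fingers":-1},{"dp":[0,0,-0.06],"delta_rot":[0,0,-0.0194],"fingers":-1},{"dp":[0,0,-0.05],"delta_rot":[0,0,-0.0194],"fingers":-1},{"dp":[0,0,0],"delta_rot":[0,0,-0.0194],"fingers":-1},{"dp":[0,0,0],"delta_rot":[0,0,-0.0194],"fingers":-1},{"dp":[0,0,0],"delta_rot":[0,0,-0.0194],"fingers":-1},{"dp":[0,0,0],"delta_rot":[0,0,-0.0194],"fingers":-1},{"dp":[0,0,0],"delta_rot":[0,0,-0.0194],"fingers":-1},{"dp":[0,0,0],"delta_rot":[0,0,-0.0194],"fingers":-1},{"dp":[0,0,0],"delta_rot":[0,0,-0.0194],"fingers":-1},{"dp":[0,0,0],"delta_rot":[0,0,-0.0194],"fingers":-1},{"dp":[0,0,0],"delta_rot":[0,0,0],"fingers":-1}]' 100
python3 - <<'E'
from h import *
c,a=tote(); print(c,a)
c=np.array([.3965,.2413]);a=-.254
go(tgt(c,a,-.045,.063,.32),[-np.sin(a),np.cos(a),0],off=0)
E
```

```text
t: 44.77
tcp_pos: [0.4772, -0.147, 0.2653]
tool_rot: [0.67, 0.742, -0.0, -0.001]
force: [0.2, 0.2, -2.6]
finger_gap: 0.094
gripper_force: 97.9
t: 45.77
tcp_pos: [0.4789, -0.1471, 0.3604]
tool_rot: [0.123, 0.992, -0.0, 0.0]
force: [-0.6, -0.3, -2.0]
finger_gap: 0.096
gripper_force: 98.6
scene 216 [0.3985 0.2427] [168. 205.] -0.248
top 185 [0.4378 0.2281] [171. 109.] 1.283
[0.41815773 0.23544216] 0.5174789
tcp [ 0.4787 -0.1471  0.3604] st [-0.1609 -0.0983  0.3604] world d [-0.1099  0.4607 -0.0404] tool d units [0.4429 0.8373 0.0806] rows 12.0
rotz units 0.0003 tilt z [ 0. -0. -1.]
```

```bash
python3 -m crank '[{"dp":[0.0369,0.0698,0],"delta_rot":[0,0,0],"fingers":-1},{"dp":[0.0369,0.0698,0],"delta_rot":[0,0,0],"fingers":-1},{"dp":[0.0369,0.0698,0],"delta_rot":[0,0,0],"fingers":-1},{"dp":[0.0369,0.0698,0],"delta_rot":[0,0,0],"fingers":-1},{"dp":[0.0369,0.0698,0],"delta_rot":[0,0,0],"fingers":-1},{"dp":[0.0369,0.0698,0],"delta_rot":[0,0,0],"fingers":-1},{"dp":[0.0369,0.0698,0],"delta_rot":[0,0,0],"fingers":-1},{"dp":[0.0369,0.0698,0],"delta_rot":[0,0,0],"fingers":-1},{"dp":[0.0369,0.0698,0],"delta_rot":[0,0,0],"fingers":-1},{"dp":[0.0369,0.0698,0],"delta_rot":[0,0,0],"fingers":-1},{"dp":[0.0369,0.0698,0],"delta_rot":[0,0,0],"fingers":-1},{"dp":[0.0369,0.0698,0],"delta_rot":[0,0,0],"fingers":-1}]' 100
python3 -m crank '[{"dp":[0,0,0.075],"delta_rot":[0,0,0],"fingers":-1},{"dp":[0,0,0],"delta_rot":[0.0198,0,0],"fingers":-1},{"dp":[0,0,0],"delta_rot":[0.0198,0,0],"fingers":-1},{"dp":[0,0,0],"delta_rot":[0.0198,0,0],"fingers":-1},{"dp":[0,0,0],"delta_rot":[0.0198,0,0],"fingers":-1},{"dp":[0,0,0],"delta_rot":[0.0198,0,0],"fingers":-1},{"dp":[0,0,0],"delta_rot":[0.0198,0,0],"fingers":-1},{"dp":[0,0,0],"delta_rot":[0.0198,0,0],"fingers":-1},{"dp":[0,0,0],"delta_rot":[0,0,0],"fingers":-1},{"dp":[0,0,0],"delta_rot":[0,0,0],"fingers":-1}]' 100
python3 - <<'E'
from h import *
c,a=tote(); print(c,a)
c=np.array([.3965,.2413]);a=-.254
go(tgt(c,a,-.045,.063,.136),[-np.sin(a),np.cos(a),0],off=0); s=manip.sense(); print(s['force'],s['finger_gap'],s['q'].round(2))
E
```

```text
t: 46.87
tcp_pos: [0.3664, 0.3155, 0.3606]
tool_rot: [0.126, 0.992, 0.0, 0.0]
force: [0.9, -0.0, -2.8]
finger_gap: 0.096
gripper_force: 98.7
t: 47.7
tcp_pos: [0.3674, 0.3144, 0.3214]
tool_rot: [0.113, 0.9, -0.417, -0.052]
force: [-0.5, -0.8, -2.2]
finger_gap: 0.096
gripper_force: 99.3
scene 232 [0.3991 0.2426] [167. 204.] -0.241
top 393 [0.3942 0.2399] [171. 196.] -0.254
[0.39667645 0.24125051] -0.24726233
tcp [0.3673 0.3135 0.3231] st [-0.2139  0.3725  0.3231] world d [ 1.500e-03  1.000e-04 -1.871e-01] tool d units [-0.0024  0.286   0.2414] rows 5.0
rotz units 0.0009 tilt z [-0.188 -0.739 -0.647]
[ 0.27274861  0.36016658 -2.12463193] 0.0935513659143955 [ 0.69  0.6   1.48 -0.48  1.79 -0.56]
```

```bash
python3 -m crank '[{"dp":[-0.0024,0.055,0.0467],"delta_rot":[0,0,0],"fingers":-1},{"dp":[0,0.055,0.0467],"delta_rot":[0,0,0],"fingers":-1},{"dp":[0,0.055,0.0467],"delta_rot":[0,0,0],"fingers":-1},{"dp":[0,0.055,0.0467],"delta_rot":[0,0,0],"fingers":-1},{"dp":[0,0.03,0.025],"delta_rot":[0,0,0],"fingers":-1},{"dp":[0,0.025,0.021],"delta_rot":[0,0,0],"fingers":-1},{"dp":[0,0.011,0.009],"delta_rot":[0,0,0],"fingers":-1},{"dp":[0,0,0],"delta_rot":[0,0,0],"fingers":-1},{"dp":[0,0,0],"delta_rot":[0,0,0],"fingers":-1}]' 100
python3 -m crank '[{"dp":[0,0,0],"delta_rot":[0,0,0],"fingers":-0.7},{"dp":[0,0,0],"delta_rot":[0,0,0],"fingers":-0.4},{"dp":[0,0,0],"delta_rot":[0,0,0],"fingers":-0.3},{"dp":[0,0,-0.03],"delta_rot":[0,0,0],"fingers":-0.3},{"dp":[0,0,-0.07],"delta_rot":[0,0,0],"fingers":-0.3},{"dp":[0,0,-0.08],"delta_rot":[0,0,0],"fingers":-0.3},{"dp":[0,-0.05,-0.05],"delta_rot":[0,0,0],"fingers":-0.3},{"dp":[0,-0.05,-0.05],"delta_rot":[0,0,0],"fingers":-0.3},{"dp":[0,-0.05,-0.05],"delta_rot":[0,0,0],"fingers":-0.3},{"dp":[0,0,0],"delta_rot":[0,0,0],"fingers":-0.3}]' 60
python3 -m crank '[{"dp":[0,0,0],"delta_rot":[-0.0198,0,0],"fingers":-0.3},{"dp":[0,0,0],"delta_rot":[-0.0198,0,0],"fingers":-0.3},{"dp":[0,0,0],"delta_rot":[-0.0198,0,0],"fingers":-0.3},{"dp":[0,0,0],"delta_rot":[-0.0198,0,0],"fingers":-0.3},{"dp":[0,0,0],"delta_rot":[-0.0198,0,0],"fingers":-0.3},{"dp":[0,0,0],"delta_rot":[-0.0198,0,0],"fingers":-0.3},{"dp":[0,0,0],"delta_rot":[-0.0198,0,0],"fingers":-0.3},{"dp":[0,0,-0.06],"delta_rot":[0,0,0],"fingers":-0.3},{"dp":[0,0,0],"delta_rot":[0,0,0],"fingers":-0.3}]'
python3 - <<'E'
from h import *
c,a=tote(); 
t,_,P=snap('top'); q=P.reshape(-1,3); col=t.reshape(-1,3).astype(int); ok=np.isfinite(q[:,0]); q=q[ok]; col=col[ok]
d=q[:,:2]-c; x=d[:,0]*np.cos(a)+d[:,1]*np.sin(a); y=-d[:,0]*np.sin(a)+d[:,1]*np.cos(a); k=(abs(x)<.09)&(abs(y)<.076)
for nm,g in (('green',(col[:,1]>col[:,0]+10)&(col[:,1]>col[:,2])),('white',(col.min(1)>100)&(np.ptp(col,axis=1)<50))):
    g=g&k; print(nm,g.sum(),np.percentile(x[g],[3,97]).round(3),np.percentile(y[g],[3,97]).round(3),np.percentile(q[g,2],[5,50,95]).round(3))
s=manip.sense(); print(s['tcp_pos'],s['force'])
go(wd([-.085,.1822,.168]),[np.cos(.105),np.sin(.105),0])
E
```

```text
t: 48.55
tcp_pos: [0.3688, 0.3128, 0.1368]
tool_rot: [0.114, 0.9, -0.418, -0.052]
force: [-0.3, 0.6, -1.3]
finger_gap: 0.096
gripper_force: 99.3
t: 49.38
tcp_pos: [0.3888, 0.39, 0.3072]
tool_rot: [0.115, 0.901, -0.415, -0.048]
force: [0.5, -0.4, -0.5]
finger_gap: 0.349
gripper_force: 0.0
t: 50.13
tcp_pos: [0.3877, 0.3875, 0.3337]
tool_rot: [0.125, 0.992, 0.002, 0.002]
force: [2.1, 0.7, 1.1]
finger_gap: 0.352
gripper_force: 0.0
scene 215 [0.3981 0.2431] [167. 204.] -0.249
top 425 [0.3941 0.2393] [170. 196.] -0.253
green 564 [0.025 0.068] [-0.066  0.053] [0.018 0.025 0.03 ]
white 855 [-0.07  -0.017] [-0.069  0.059] [0.006 0.024 0.03 ]
[0.38745313 0.38818825 0.33010925] [0.67595469 0.10863878 0.0666125 ]
tcp [0.3875 0.3882 0.3301] st [-0.1846  0.4442  0.3301] world d [ 0.1314 -0.2475 -0.1081] tool d units [-0.3767 -0.415   0.2164] rows 8.0
rotz units 0.1936 tilt z [ 0.001  0.    -1.   ]
```

```bash
python3 -m crank '[{"dp":[-0.0471,-0.0519,0],"delta_rot":[0,0,0],"fingers":0.2},{"dp":[-0.0471,-0.0519,0],"delta_rot":[0,0,0],"fingers":0.2},{"dp":[-0.0471,-0.0519,0],"delta_rot":[0,0,0],"fingers":0.2},{"dp":[-0.0471,-0.0519,0],"delta_rot":[0,0,0],"fingers":0.2},{"dp":[-0.0471,-0.0519,0],"delta_rot":[0,0,0],"fingers":0.2},{"dp":[-0.0471,-0.0519,0],"delta_rot":[0,0,0],"fingers":0.2},{"dp":[-0.0471,-0.0519,0],"delta_rot":[0,0,0],"fingers":0.2},{"dp":[-0.0471,-0.0519,0],"delta_rot":[0,0,0],"fingers":0.2}]'
python3 -m crank '[{"dp":[0,0,0],"delta_rot":[0,0,0.0196],"fingers":0.2},{"dp":[0,0,0],"delta_rot":[0,0,0.0196],"fingers":0.2},{"dp":[0,0,0],"delta_rot":[0,0,0.0196],"fingers":0.2},{"dp":[0,0,0],"delta_rot":[0,0,0.0196],"fingers":0.2},{"dp":[0,0,0],"delta_rot":[0,0,0.0196],"fingers":0.2},{"dp":[0,0,0],"delta_rot":[0,0,0.0196],"fingers":0.2},{"dp":[0,0,0],"delta_rot":[0,0,0.0196],"fingers":0.2},{"dp":[0,0,0],"delta_rot":[0,0,0.0196],"fingers":0.2},{"dp":[0,0,0],"delta_rot":[0,0,0.0196],"fingers":0.2},{"dp":[0,0,0],"delta_rot":[0,0,0.0196],"fingers":0.2},{"dp":[0,0,0],"delta_rot":[0,0,0],"fingers":0.2},{"dp":[0,0,0],"delta_rot":[0,0,0],"fingers":0.2}]'
python3 - <<'E'
from h import *
go([.521,.144,.168],[np.cos(.09),np.sin(.09),0])
E
```

```text
t: 50.95
tcp_pos: [0.5191, 0.1392, 0.3284]
tool_rot: [0.124, 0.992, -0.0, -0.001]
force: [1.0, -0.0, 0.0]
finger_gap: 0.603
gripper_force: 0.0
t: 51.95
tcp_pos: [0.5186, 0.1408, 0.3285]
tool_rot: [0.673, 0.739, -0.001, -0.001]
force: [-0.4, 0.5, 0.3]
finger_gap: 0.602
gripper_force: 0.0
tcp [0.5186 0.1408 0.3285] st [-0.0853  0.1823  0.3285] world d [ 0.0025  0.0032 -0.1065] tool d units [0.006 0.006 0.213] rows 3.0
rotz units 0.0006 tilt z [-0.002 -0.    -1.   ]
```

```bash
python3 -m crank '[{"dp":[0.006,0.006,0.06],"delta_rot":[0,0,0],"fingers":0.2},{"dp":[0,0,0.06],"delta_rot":[0,0,0],"fingers":0.2},{"dp":[0,0,0.05],"delta_rot":[0,0,0],"fingers":0.2},{"dp":[0,0,0.04],"delta_rot":[0,0,0],"fingers":0.2},{"dp":[0,0,0],"delta_rot":[0,0,0],"fingers":0.2},{"dp":[0,0,0],"delta_rot":[0,0,0],"fingers":-0.2},{"dp":[0,0,0],"delta_rot":[0,0,0],"fingers":-0.4},{"dp":[0,0,0],"delta_rot":[0,0,0],"fingers":-1},{"dp":[0,0,0],"delta_rot":[0,0,0],"fingers":-1},{"dp":[0,0,0],"delta_rot":[0,0,0],"fingers":-1}]' 60
python3 -m crank '[{"dp":[0,0.008,0],"delta_rot":[0,0,0],"fingers":-1},{"dp":[0,0.016,0],"delta_rot":[0,0,0],"fingers":-1},{"dp":[0,0.016,0],"delta_rot":[0,0,0],"fingers":-1},{"dp":[0,0.016,0],"delta_rot":[0,0,0],"fingers":-1},{"dp":[0,0.016,0],"delta_rot":[0,0,0],"fingers":-1},{"dp":[0,0.016,0],"delta_rot":[0,0,0],"fingers":-1},{"dp":[0,0.016,0],"delta_rot":[0,0,0],"fingers":-1},{"dp":[0,0.016,0],"delta_rot":[0,0,0],"fingers":-1},{"dp":[0,0.016,0],"delta_rot":[0,0,0],"fingers":-1},{"dp":[0,0.016,0],"delta_rot":[0,0,0],"fingers":-1},{"dp":[0,0.016,0],"delta_rot":[0,0,0],"fingers":-1},{"dp":[0,0,0],"delta_rot":[0,0,0],"fingers":-1}]' 80
python3 -m crank '[{"dp":[0,0.01,0],"delta_rot":[0,0,0],"fingers":-1},{"dp":[0,0.008,0],"delta_rot":[0,0,0],"fingers":-1},{"dp":[0,0,0],"delta_rot":[0,0,0],"fingers":-1},{"dp":[0,0,0],"delta_rot":[0,0,0],"fingers":-1},{"dp":[0,0,0],"delta_rot":[0,0,0],"fingers":-1}]' 80
```

```text
t: 52.78
tcp_pos: [0.5222, 0.1439, 0.2257]
tool_rot: [0.675, 0.738, 0.001, 0.001]
force: [-0.1, 0.6, 3.6]
finger_gap: 0.222
gripper_force: 61.5
t: 53.78
tcp_pos: [0.6071, 0.151, 0.2258]
tool_rot: [0.675, 0.738, 0.001, 0.002]
force: [2.9, -0.8, 4.3]
finger_gap: 0.221
gripper_force: 79.9
t: 54.2
tcp_pos: [0.6113, 0.1514, 0.2258]
tool_rot: [0.675, 0.738, -0.002, -0.001]
force: [-9.2, -3.8, 10.1]
finger_gap: 0.219
gripper_force: 81.2
```

```bash
python3 -m crank '[{"dp":[0,0,0],"delta_rot":[0,0,0],"fingers":-0.2},{"dp":[0,0,0],"delta_rot":[0,0,0],"fingers":0.1},{"dp":[0,0,0],"delta_rot":[0,0,0],"fingers":0.1},{"dp":[0,0,-0.05],"delta_rot":[0,0,0],"fingers":0.1},{"dp":[0,0,-0.08],"delta_rot":[0,0,0],"fingers":0.1},{"dp":[0,0,-0.08],"delta_rot":[0,0,0],"fingers":0.1},{"dp":[0,0,-0.08],"delta_rot":[0,0,0],"fingers":0.1},{"dp":[0.06,0,0],"delta_rot":[0,0,0],"fingers":0.1},{"dp":[0.08,0,0],"delta_rot":[0,0,0],"fingers":0.1},{"dp":[0.08,0,0],"delta_rot":[0,0,0],"fingers":0.1},{"dp":[0.08,0,0],"delta_rot":[0,0,0],"fingers":0.1},{"dp":[0.08,0,0],"delta_rot":[0,0,0],"fingers":0.1}]' 60
python3 -m crank '[{"dp":[0.08,0,0],"delta_rot":[0,0,0],"fingers":0.1},{"dp":[0.08,0,0],"delta_rot":[0,0,0],"fingers":0.1},{"dp":[0.08,0,0],"delta_rot":[0,0,0],"fingers":0.1},{"dp":[0,0,0],"delta_rot":[0,0,0],"fingers":0.1},{"dp":[0,0,0],"delta_rot":[0,0,0],"fingers":0.1},{"dp":[0,0,0],"delta_rot":[0,0,0],"fingers":0.1}]'
python3 - <<'E'
from h import *
c,a=tote(); print(c,a)
p,d,P=snap('scene','sF'); np.savez('/tmp/scene2.npz',p=p,d=d,P=P); t,d,P=snap('top','tF'); np.savez('/tmp/top2.npz',p=t,d=d,P=P)
cv2.imwrite('pics/bF.png',cv2.resize(cv2.cvtColor(np.hstack([p[150:350,160:450],t[130:330,100:400]]),cv2.COLOR_RGB2BGR),(798,270),interpolation=cv2.INTER_CUBIC)); print(manip.sense()['tcp_pos'])
E
sed 's/%s0.npz/%s2.npz/' /tmp/a.py > /tmp/a2.py; python3 /tmp/a2.py | grep -E 'red|orange|yellow'
```

```text
t: 55.2
tcp_pos: [0.5969, 0.3431, 0.3693]
tool_rot: [0.675, 0.738, 0.0, 0.0]
force: [0.7, 0.3, -0.2]
finger_gap: 0.553
gripper_force: 0.0
t: 55.7
tcp_pos: [0.5861, 0.461, 0.3685]
tool_rot: [0.674, 0.738, -0.001, 0.0]
force: [0.2, 0.5, -0.3]
finger_gap: 0.55
gripper_force: 0.0
scene 234 [0.3985 0.2428] [169. 205.] -0.249
top 429 [0.3942 0.2395] [169. 196.] -0.255
[0.39631198 0.24119617] -0.25224146
[0.58700809 0.45930867 0.36954502]
scene orange [184 220  14   6  42] [190.4 222.5] lo [ 0.521 -0.336  0.062] hi [ 0.54  -0.298  0.073] topmean [ 0.5307 -0.3173  0.0686] 28
scene yellow [202 219  16   3  19] [209.6 219.9] lo [ 0.504 -0.283  0.065] hi [ 0.514 -0.236  0.076] topmean [ 0.5087 -0.2589  0.0721] 14
top orange [370 208  16   9 104] [377.7 212. ] lo [ 0.514 -0.336  0.063] hi [ 0.533 -0.296  0.072] topmean [ 0.5248 -0.3157  0.0689] 85
top yellow [347 208  20   6  68] [356.3 210.3] lo [ 0.527 -0.281  0.061] hi [ 0.537 -0.23   0.076] topmean [ 0.5321 -0.258   0.0733] 43
top yellow [348 218  21   7  98] [358.  220.9] lo [ 0.497 -0.284  0.05 ] hi [ 0.509 -0.232  0.076] topmean [ 0.5028 -0.2595  0.0733] 48
top red2 [200 178  10   7  49] [204.1 180.7] lo [0.6   0.141 0.168] hi [0.612 0.162 0.188] topmean [0.6066 0.152  0.1845] 33
```

View pics/bF.png

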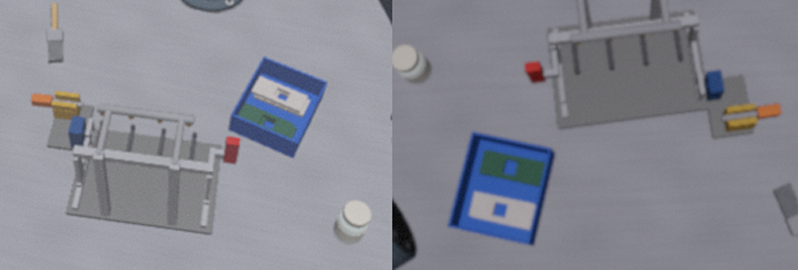

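Final views: carriage home (grip (231,150)/(535,72)), pin parked ((40,100)/(768,110)), four flat plates in the level tote, jar and brush in place. Handing in.

```bash
python3 -c "
from station import manip
print(manip.sign_off())"
```

```text
the job is handed in; nothing more can be done
None
```

I handed the job in at about 56 s of robot time. In the last pictures the pin is parked in the notch, all four plates lie flat in the level tote, and the carriage is back home. The jar and brush look unmoved; I did not check the carton at the end. The hand-in returned no verdict.

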